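Change the refill on the slanted lint roller

TASK

The lint roller leans in its stand with only a bare cardboard core left on it. Draw the spent core off and leave it in the pine tray, then hang the fresh refill roll on the slanted drum: slide it down along the drum until you feel it pressed snug against the shoulder, with no gap, and let go. Press it home only gently, as the roll's end creases if it is forced, and leave the other things on the shelf where they are.

Things in the scene. Friction and masses are not known exactly. Their poses are not given: they have to be found in the camera images.
- shoulder: flat lilac disc, 46 mm across, at the foot of the lint roller's drum; the roll seats on its upper face. Origin: on the drum's axis in that face; z runs up the drum's axis, which leans 40 deg from vertical, roughly towards -y. The shoulder starts about 0.1 m above the shelf
- drum: lilac drum of the lint roller, same origin and axes as shoulder; 34 mm across, 107 mm long, tapered over the last 13 mm to a blunt tip. Sprung tongues 36 to 84 mm up its sides grip any tube on it: sliding drags 4 to 9 N either way, and a tube stays where it is left. Pushing the refill home takes the drag and a few N more; keep the push below 20 N
- stand: fixed white stand, base 130 x 96 x 16 mm, with a slanted sleeve holding the roller's handle. Origin: centre of its underside. The handle is loose in the sleeve: drum and shoulder rise and sink along the axis by some mm with the drag of a tube, then stop hard on a rubber pad (15 N/mm). So where the shoulder stops is only felt: the push then rises sharply above the drag
- core_center (a point): centre of the spent core, a bare brown cardboard tube 100 mm long, 42 mm outside, 38 mm bore, 25 g; at the start it is on the drum, its lower end 0 to 6 mm above the shoulder. z along its axis
- refill_center (a point): centre (50 mm up) of the fresh refill, a white paper roll 100 mm long, 52 mm outside, 38 mm bore, about 95 g, standing on end on the shelf to the robot's right; both ends are alike. z along its axis. At least 35 mm of free shelf lies around it. Home on the drum its centre is 50 mm up from the shoulder
- tray: open pine tray, fixed, 180 (its x) x 160 (its y) x 42 mm high, walls and floor 8 mm thick. Origin: centre of its underside
- cover: the roller's closed lilac plastic cover, standing on the shelf near the refill, 62 mm across, 114 mm high; leave it. Origin: centre of its underside
- tape: roll of brown parcel tape lying flat near the refill, 100 mm across, 48 mm high; leave it. Origin: centre of its underside
- brush: wooden clothes brush lying bristles down, 200 mm long, 32 mm high, between the robot and the stand; leave it. Origin: on the underside between back and handle
- canister: chrome travel canister with a ribbed dark twist cap, 66 mm across, 182 mm high, behind the stand; leave it. Origin: centre of its underside
- dish: glass dish of marbles, 120 mm across, 34 mm high, behind; leave it. Origin: centre of its underside
- chest: small pine keepsake chest, 123 x 178 x 95 mm high, behind the tray; leave it. Origin: centre of its underside
Not all that is in view belongs to the job. Leave any green look-alike of the stand alone. What is shaped like the part that bears core_center but green is not meant.

How it is judged:
By the outcome, as a careful person would: the job done as asked, in the order asked, and still so for the second after the job is handed in, with the robot touching nothing.
It also fails if it takes over 66 s, if anything falls off the work surface, if the arm or the gripper's body presses on something with over 40 N, if the wrist force passes 120 N, or if a joint passes its speed limit or range.

ROBOT

A 7-joint arm with a two-finger parallel gripper is mounted at the origin on the work surface. World frame = base frame: x ahead of the robot, y to its left, z up, the work surface at z = 0. Lengths are in m, angles in rad, forces in N, time in s.
With the tool pointing down it reaches from about 0.4 to 0.75 m from the base axis. Payload 19.5 kg.
Tool frame: the origin (TCP) lies on the mounting face of the last link; the fingertips stand 173 mm ahead of it and the grasp point (between the pads) lies 155 mm ahead of it (ctrl.finger_overhang is the distance from the TCP to the fingertips, in m); z points along the fingers, y is the direction in which the jaws open and shut (so a half turn about z gives the same grasp; the last joint's range is limited). The gripper opens to 85 mm and grips with 20 to 120 N. Pads are 22 mm wide; open, the fingers measure 114 mm over their backs; the gripper's body (76 mm by 85 mm) begins 54 mm behind the grasp point. The pads swing forward as they close: fully open they stand 13 mm farther back than shut.
Start: joints at [-1.334, 0.707, -0.028, 1.485, 0.022, 0.951, -0.075], TCP at [0.158, 0.553, 0.405] pointing down, gripper open.
Joint ranges: [-2.71, 2.71], [-0.32, 2.16], [-1.57, 1.52], [0, 2.45], [-1.46, 4.6], [0, 2.02], [-2.83, 2.83]. Speed limits (rad/s): [1.89, 1.89, 2.57, 2.57, 3.01, 3.01, 3.01].

INTERFACE

Orientations are given as a rotation vector (axis times angle).
In Python, from rig import ctrl gives the robot as it stands.
- The arm moves only by the tool drive_tool, never from a script. Its argument "increments" is a list of rows, each a list of 2 entries, a list of its own where there are three numbers: the shift along the world's x, y, z in m, then the turn, a rotation vector about the world's x, y, z in rad. A call has 1 to 5 rows; each row shifts and turns the commanded pose from where the row before left it; what a row does not reach is not made up. A row lasts 1/12 s, in which the tool goes at most 41.7 mm and 7.16 degrees, less where a joint would pass 70% of its speed; a pose out of reach is approached as far as the arm can. A call with a gripper value outside its range is refused whole. "fingers" is the finger opening in m, from 0 to 0.0854, set as the call begins (left out, the last holds). The fingers move at their own pace and stop on an object; the grip force is fixed at half the most. Time passes only in rows, so rows that do not move let the fingers close. It gives the time, the measured TCP pose, the force and the opening at its end, in the units of the state.
- ctrl.sense(): the state, without advancing time (a new reading comes with each control period).
- ctrl.snapshot(name): name is "scene" or "side" or "wrist"; returns the picture (420x560x3 uint8, red, green, blue); there is no depth.
- ctrl.camera_params(name): a dict with "vfov" (degrees; the focal length in pixels is half the picture's height over the tangent of half this angle, whatever the lens; pixels are square), "cx", "cy" (the principal point, pixels), "R" (3x3) and "t" (3): a world point X has camera coordinates R X + t. Camera axes: x right, y down, z forward; pixel columns grow to the right and rows downward; lengths in m; the calibration is good to about 2 mm. A picture is of the moment at which its call begins: read the wrist's pose just before it. camera_params takes no time and is no camera call; for the wrist camera it gives the pose at the moment of the call.
- ctrl.job_done(): hands the job in, once; it reports no verdict.
The state is a dict: "clock": time; "joints": joint angles; "joint_vel": joint speeds; "tau": joint torques, N m; "eef_pos": TCP position; "eef_rot": TCP orientation; "wrist_force": force on the tool from outside, world axes, zero at the start; "ft_torque": the same for the moment, N m; "width": opening from 0.0 (shut) to 1.0 (fully open).
Only numpy, scipy, OpenCV 4.12 (cv2) and the standard library are available. Lean on these libraries where they do the work, as an engineer would, in place of code of your own. Each camera call takes 0.05 s, during which the arm holds its last target. There are 200 camera calls.

## Working session

There is one attempt and no reset: what is moved stays moved. The work goes in short steps, Python scripts to look and compute and a tool call to move; the robot and the scene stay as the last step left them, time stands still between calls to the robot, and variables do not carry over. Pictures are saved under pics/ and viewed, about 8 in all and at most 12, crops included, and the job is handed in when it is done.

Besides the shell and the picture viewer there is one more tool, called after "Emit:" as name([rows], argument=value, ...), one row to a line, values as JSON. drive_tool: Moves the arm, as the interface text tells. Its arguments: {"type":"object","properties":{"increments":{"type":"array","items":{"type":"array"}},"fingers":{"type":"number"}},"required":["increments"]}

```bash
ls; mkdir -p pics; python3 - <<'E'
from rig import ctrl
import cv2,numpy as np,pickle
s=ctrl.sense();print(s)
d={}
for n in("scene","side","wrist"):
    p=ctrl.camera_params(n);im=ctrl.snapshot(n);d[n]=(p,im)
    print(n,p)
    cv2.imwrite(f"pics/{n}0.png",im[...,::-1])
pickle.dump(d,open("v0.pkl","wb"))
E
```

```text
pics
{'clock': 0.0, 'joints': array([-1.33367933,  0.70711167, -0.02762299,  1.48496634,  0.02199472,
        0.95090861, -0.07555439]), 'joint_vel': array([ 0.00010535,  0.00178611, -0.00089553, -0.00076163,  0.00072812,
       -0.00043443,  0.00082929]), 'tau': array([-3.64228017e-04, -8.83209944e+01,  1.23440623e+00, -2.36176693e+01,
        1.68031035e-02,  6.12811418e-03, -2.03671209e-05]), 'eef_pos': array([0.15822485, 0.55273456, 0.40423002]), 'eef_rot': array([-4.36613039e-01, -3.11097801e+00,  1.70356083e-03]), 'wrist_force': array([-0.03703978,  0.19051129, -0.22725368]), 'ft_torque': array([-0.01116122,  0.00201024,  0.01065991]), 'width': 0.9997715458072075}
scene {'vfov': 42.12201652721919, 'cx': 284.1624937724388, 'cy': 205.56769350590682, 'R': array([[ 0.0021861 ,  0.9999249 ,  0.01205887],
       [ 0.74445366,  0.00642405, -0.66764323],
       [-0.66767055,  0.01043681, -0.74438371]]), 't': array([ 0.00377944, -0.32095511,  1.81185226])}
side {'vfov': 43.618806893580754, 'cx': 290.1873863373562, 'cy': 203.60267047393253, 'R': array([[ 0.80152456, -0.59794096, -0.00499859],
       [-0.33390221, -0.44062139, -0.83328392],
       [ 0.49605211,  0.66956657, -0.55282268]]), 't': array([-0.40101158,  0.26604749,  0.95327785])}
wrist {'vfov': 64.45301574980218, 'cx': 279.36411550800733, 'cy': 206.30865463830648, 'R': array([[ 0.27493059,  0.96146205, -0.00197489],
       [ 0.92610868, -0.26426826,  0.2692304 ],
       [ 0.25833291, -0.07584864, -0.96307377]]), 't': array([-0.57328693, -0.03376857,  0.37975462])}
```

View pics/scene0.png

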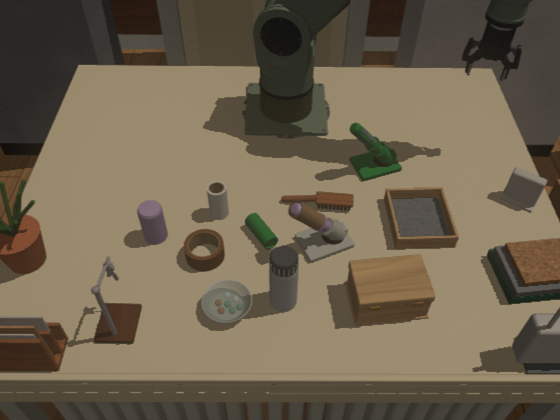

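View pics/side0.png

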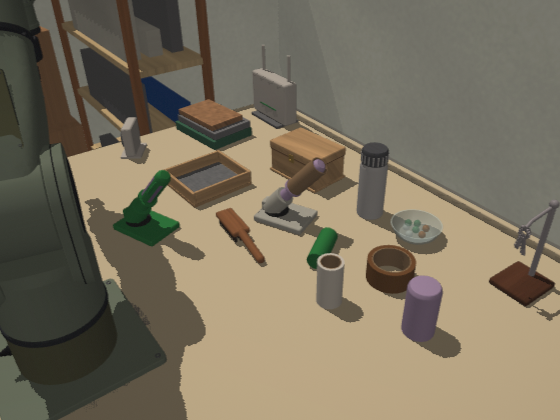

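The scene view shows the core and drum at about (310,217), the refill at (218,201) and the tray at (420,218). The green look-alikes are at (375,150) and (263,231). The side view shows the core at (303,180) and the refill at (330,280). I'll enlarge both for measuring.

```bash
python3 - <<'E'
import cv2,numpy as np,pickle
d=pickle.load(open("v0.pkl","rb"))
def crop(n,u,v,w,h,k):
    c=d[n][1][v:v+h,u:u+w,::-1]
    c=cv2.resize(c,None,fx=k,fy=k,interpolation=cv2.INTER_CUBIC)
    for i in range(0,w,10):
        cv2.line(c,(i*k,0),(i*k,6),(0,0,255),1); 
        if i%20==0: cv2.putText(c,str(u+i),(i*k,16),0,.35,(0,0,255),1)
    for i in range(0,h,10):
        cv2.line(c,(0,i*k),(6,i*k),(0,0,255),1)
        if i%20==0: cv2.putText(c,str(v+i),(8,i*k+4),0,.35,(0,0,255),1)
    return c
a=np.hstack([crop("scene",280,190,80,75,5),crop("side",250,155,80,75,5)])
b=np.hstack([crop("scene",195,170,80,45,5),crop("side",290,250,80,45,5)])
cv2.imwrite("pics/c1.png",np.vstack([a,b]))
E
```

```text
(no output)
```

View pics/c1.png

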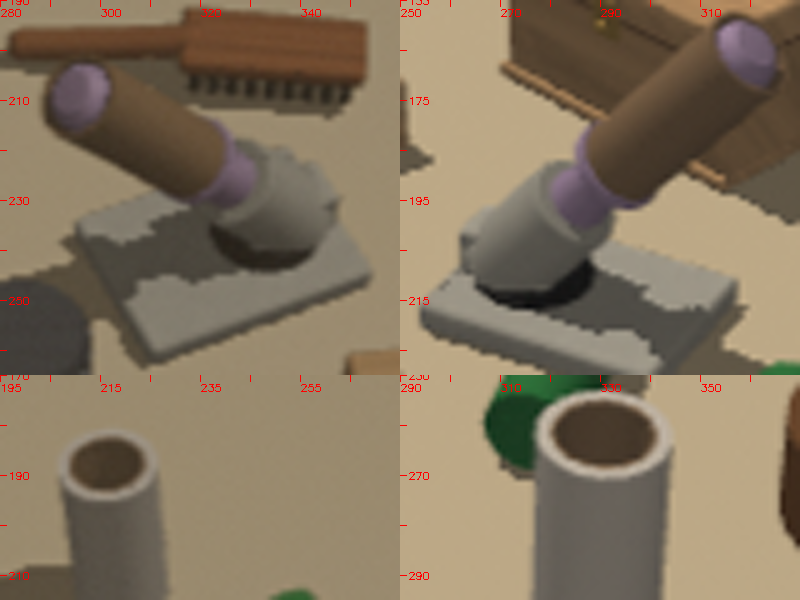

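```bash
cat > h.py <<'E'
import cv2,numpy as np,pickle
from scipy.optimize import least_squares
from scipy.spatial.transform import Rotation as Ro
def K(p,):
    f=210/np.tan(np.radians(p["vfov"])/2); return np.array([[f,0,p["cx"]],[0,f,p["cy"]],[0,0,1]])
def proj(p,X):
    c=np.atleast_2d(X)@p["R"].T+p["t"]; q=c@K(p).T; return q[:,:2]/q[:,2:]
def tri(obs):  # [(params,(u,v)),...]
    A=[]
    for p,(u,v) in obs:
        P=K(p)@np.c_[p["R"],p["t"]]; A+=[u*P[2]-P[0],v*P[2]-P[1]]
        A[-1]/=np.linalg.norm(A[-1]);A[-2]/=np.linalg.norm(A[-2])
    x=np.linalg.svd(np.array(A))[2][-1]; x=x[:3]/x[3]
    return x,[np.round(proj(p,x)[0]-uv,2) for p,uv in obs]
E
python3 - <<'E'
from h import *
d=pickle.load(open("v0.pkl","rb")); s=d["scene"][0];e=d["side"][0];w=d["wrist"][0]
for n,a,b in [("tip",(295,208.8),(319.5,165)),("corelow",(320,221.5),(294,188.5)),("refilltop",(216.8,188.4),(330.8,261)),
  ("trayNW",(388,192),(168,173)),("trayfar right",(455,238),(208,156)),("tray BL",(393,238),(251,174)),("tray right near",(444,191),(0,0))][:6]:
    print(n,*tri([(s,a),(e,b)]))
print("wristcam C",-w["R"].T@w["t"])
def ground(p,uv,z=0.042):
    M=p["R"].T; c=-M@p["t"]; r=M@np.linalg.inv(K(p))@[*uv,1]; return c+r*(z-c[2])/r[2]
for uv in [(387,192),(444,191),(455,238),(393,239)]: print(ground(s,uv).round(3))
for uv,z in [((263,231),.02),((285,283),.09),((335,203),.03),((284,198),.03)]: print(uv,ground(s,uv,z).round(3))
E
```

```text
tip [0.59652437 0.01844242 0.17331658] [array([ 0.04, -0.03]), array([0.05, 0.03])]
corelow [0.56973329 0.0814734  0.09264087] [array([-0.79,  0.81]), array([-1.08, -0.69])]
refilltop [ 0.46143188 -0.18260443  0.09915068] [array([-0.08,  0.06]), array([-0.13, -0.06])]
trayNW [0.38859768 0.30951312 0.06094191] [array([  9.85, -11.84]), array([12.86, 10.37])]
trayfar right [0.54900577 0.45175085 0.01873328] [array([ 2.67, -2.76]), array([2.25, 1.99])]
tray BL [0.57501176 0.27451914 0.03840565] [array([ 0.06, -0.06]), array([0.06, 0.05])]
wristcam C [0.09078436 0.57107354 0.37369107]
[0.416 0.279 0.042]
[0.411 0.438 0.042]
[0.577 0.433 0.042]
[0.581 0.273 0.042]
(263, 231) [ 0.54  -0.061  0.02 ]
(285, 283) [ 0.749 -0.005  0.09 ]
(335, 203) [0.447 0.134 0.03 ]
(284, 198) [ 0.43  -0.006  0.03 ]
```

Emit:
drive_tool([
  [[0.022,-0.0246,0.0023],[0,0,-0.0445]],
  [[0.022,-0.0246,0.0023],[0,0,-0.0445]],
  [[0.022,-0.0246,0.0023],[0,0,-0.0445]],
  [[0.022,-0.0246,0.0023],[0,0,-0.0445]],
  [[0.022,-0.0246,0.0023],[0,0,-0.0445]],
], fingers=0.085)

```text
clock: 0.57
eef_pos: [0.269, 0.4285, 0.4162]
eef_rot: [-0.782, -3.043, 0.0]
wrist_force: [0.5, -0.5, -0.5]
width: 0.994
```

Emit:
drive_tool([
  [[0.022,-0.0246,0.0023],[0,0,-0.0445]],
  [[0.022,-0.0246,0.0023],[0,0,-0.0445]],
  [[0.022,-0.0246,0.0023],[0,0,-0.0445]],
  [[0.022,-0.0246,0.0023],[0,0,-0.0445]],
  [[0.022,-0.0246,0.0023],[0,0,-0.0445]],
])

```text
clock: 0.98
eef_pos: [0.3791, 0.3054, 0.4277]
eef_rot: [-1.115, -2.937, 0.0]
wrist_force: [0.5, 0.2, -0.1]
width: 0.997
```

Emit:
drive_tool([
  [[0.022,-0.0246,0.0023],[0,0,-0.0445]],
  [[0.022,-0.0246,0.0023],[0,0,-0.0445]],
  [[0.022,-0.0246,0.0023],[0,0,-0.0445]],
  [[0.022,-0.0246,0.0023],[0,0,-0.0445]],
  [[0.022,-0.0246,0.0023],[0,0,-0.0445]],
])

```text
clock: 1.4
eef_pos: [0.4891, 0.1823, 0.4392]
eef_rot: [-1.435, -2.795, 0.0]
wrist_force: [-0.3, 1.1, 0.0]
width: 1.001
```

Emit:
drive_tool([
  [[0.022,-0.0246,0.0023],[0,0,-0.0445]],
  [[0.022,-0.0246,0.0023],[0,0,-0.0445]],
  [[0.022,-0.0246,0.0023],[0,0,-0.0445]],
  [[0.022,-0.0246,0.0023],[0,0,-0.0445]],
  [[0.022,-0.0246,0.0023],[0,0,-0.0445]],
])

```text
clock: 1.82
eef_pos: [0.599, 0.0594, 0.4507]
eef_rot: [-1.736, -2.618, 0.0]
wrist_force: [-0.4, 0.9, -0.7]
width: 0.994
```

Emit:
drive_tool([
  [[0,0,0],[0,0,0]],
  [[0,0,0],[0,0,0]],
])

```text
clock: 1.98
eef_pos: [0.5988, 0.0594, 0.4501]
eef_rot: [-1.736, -2.618, 0.001]
wrist_force: [-0.2, 0.1, -0.7]
width: 0.991
```

```bash
python3 - <<'E'
from rig import ctrl
from h import *
s=ctrl.sense();print(s["clock"],s["eef_pos"],s["eef_rot"],s["joint_vel"].round(3))
p=ctrl.camera_params("wrist");im=ctrl.snapshot("wrist")
pickle.dump((p,im,s),open("w1.pkl","wb"))
print(proj(p,[[.597,.018,.173],[.5697,.0815,.0926]]))
cv2.imwrite("pics/w1.png",cv2.resize(im[...,::-1],(800,600),interpolation=cv2.INTER_CUBIC))
E
```

```text
1.9833 [0.59875632 0.05944929 0.45006939] [-1.73623066e+00 -2.61786312e+00  1.36132034e-03] [-0.042 -0.023 -0.026  0.036 -0.003 -0.012 -0.002]
[[260.00693021 250.74650779]
 [263.19343354 152.13205757]]
```

View pics/w1.png

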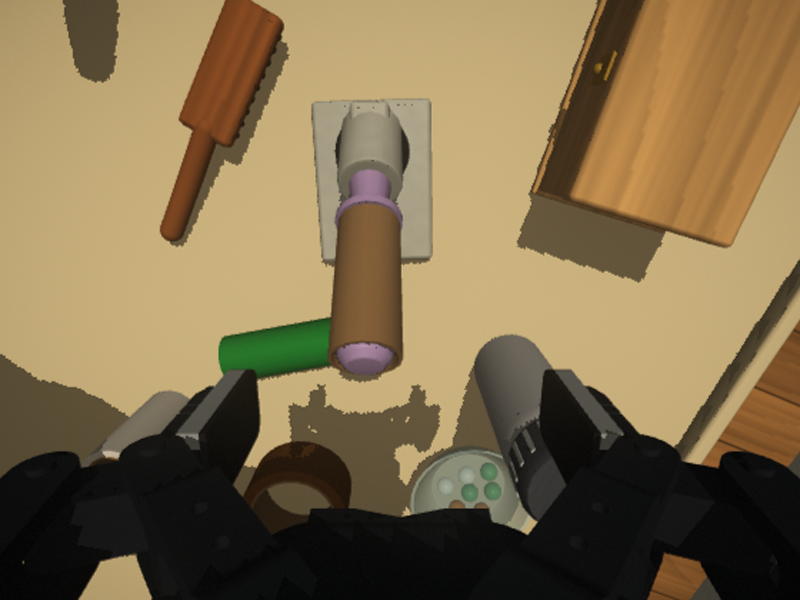

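The wrist view shows the brown core from (368,210) to (366,358), the lilac tip at (365,358) and the shoulder ring at (369,212). The green decoy lies beside it at (278,347). Next I'll fit the core as a cylinder using its edges in all three views.

```bash
cat >> h.py <<'E'
from scipy.ndimage import map_coordinates
T=np.linspace(0,2*np.pi,120,endpoint=False)
def cyl(c,a,r,L):
    a=a/np.linalg.norm(a); x=np.cross(a,[0,0,1.]) if abs(a[2])<.99 else np.array([1.,0,0]); x/=np.linalg.norm(x); y=np.cross(a,x)
    ring=r*(np.cos(T)[:,None]*x+np.sin(T)[:,None]*y)
    return np.vstack([c+ring-a*L/2,c+ring+a*L/2])
def hull(p,c,a,r,L,n=80):
    h=cv2.convexHull(proj(p,cyl(c,a,r,L)).astype(np.float32))[:,0].astype(float)
    h=np.vstack([h,h[:1]]); s=np.r_[0,np.cumsum(np.linalg.norm(np.diff(h,axis=0),axis=1))]
    t=np.linspace(0,s[-1],n,endpoint=False); q=np.c_[np.interp(t,s,h[:,0]),np.interp(t,s,h[:,1])]
    tg=np.roll(q,-1,0)-np.roll(q,1,0); tg/=np.linalg.norm(tg,axis=1)[:,None]
    return q,np.c_[tg[:,1],-tg[:,0]]
def edges(im,q,n,w):
    g=cv2.GaussianBlur(im,(0,0),.7).astype(float); o=np.arange(-w,w+.01,.25); S=[]
    for ch in range(3):
        P=q[:,None]+o[None,:,None]*n[:,None]; S.append(map_coordinates(g[...,ch],[P[...,1],P[...,0]],order=1,mode='nearest'))
    G=np.sqrt(sum(np.gradient(s,axis=1)**2 for s in S)); k=G.argmax(1)
    ok=(G.max(1)>5)&(k>0)&(k<len(o)-1)
    return (q+o[k][:,None]*n)[ok]
def dist(p,pts,c,a,r,L):
    h=cv2.convexHull(proj(p,cyl(c,a,r,L)).astype(np.float32))
    return np.array([cv2.pointPolygonTest(h,(float(u),float(v)),True) for u,v in pts])
def fit(views,x0,axis,r,L,ws=(5,3,2,1.5),prior=None):
    x=np.array(x0,float)
    for w in ws:
        E=[]
        for p,im in views:
            q,n=hull(p,x[:3],axis(x),r,L); E.append((p,edges(im,q,n,w)))
        f=lambda x:np.concatenate([dist(p,e,x[:3],axis(x),r,L) for p,e in E]+([prior(x)] if prior else []))
        R=least_squares(f,x,loss="soft_l1",f_scale=.5,x_scale=[.01]*3+[.1]*(len(x)-3),diff_step=1e-4)
        x=R.x
    return x,[(len(e),np.abs(dist(p,e,x[:3],axis(x),r,L)).mean().round(2),np.median(np.abs(dist(p,e,x[:3],axis(x),r,L))).round(2)) for p,e in E]
E
python3 - <<'E'
from h import *
d=pickle.load(open("v0.pkl","rb")); w=pickle.load(open("w1.pkl","rb"))
V=[w[:2],d["scene"],d["side"]]
az=lambda t,k=np.radians(40):np.array([np.sin(k)*np.sin(t),-np.sin(k)*np.cos(t),np.cos(k)])
c0=np.array([.5697,.0815,.0926])+.05*az(.4)
for vs in (V,V[:1],V[1:]):
    x,r=fit(vs,[*c0,.4],lambda x:az(x[3]),.021,.1); a=az(x[3]); print(x.round(4),np.degrees(x[3]).round(2),r,"low",(x[:3]-.05*a).round(4),"axis",a.round(4))
x,r=fit(V,[*c0,.4,.698],lambda x:az(x[3],x[4]),.021,.1); print("free tilt",x.round(4),np.degrees(x[3:]).round(2),r)
for nm,vs in (("refill",V[1:]),):
    x,r=fit(vs,[.4614,-.1826,.05],lambda x:np.array([0,0,1.]),.026,.1); print(nm,x.round(4),r)
E
```

```text
[0.5799 0.0475 0.1331 0.4197] 24.05 [(63, np.float64(0.29), np.float64(0.25)), (45, np.float64(0.36), np.float64(0.3)), (32, np.float64(0.47), np.float64(0.48))] low [0.5668 0.0769 0.0948] axis [ 0.2619 -0.587   0.766 ]
[0.578  0.0513 0.1286 0.4242] 24.31 [(59, np.float64(0.31), np.float64(0.26))] low [0.5648 0.0806 0.0903] axis [ 0.2646 -0.5858  0.766 ]
[0.5834 0.0482 0.135  0.4407] 25.25 [(46, np.float64(0.28), np.float64(0.18)), (38, np.float64(0.38), np.float64(0.22))] low [0.5697 0.0772 0.0967] axis [ 0.2742 -0.5814  0.766 ]
free tilt [0.5793 0.0485 0.1314 0.4192 0.715 ] [24.02 40.97] [(51, np.float64(0.31), np.float64(0.2)), (47, np.float64(0.33), np.float64(0.25)), (32, np.float64(0.44), np.float64(0.4))]
refill [ 0.4595 -0.1845  0.0506] [(51, np.float64(0.43), np.float64(0.33)), (57, np.float64(0.27), np.float64(0.25))]
```

```bash
cat >> h.py <<'E'
az=lambda t,k=np.radians(40):np.array([np.sin(k)*np.sin(t),-np.sin(k)*np.cos(t),np.cos(k)])
def tgt(a,yref):  # tool z=-a, y horizontal nearest yref
    y=np.cross(a,[0,0,1.]); y/=np.linalg.norm(y); y*=np.sign(y@yref); z=-np.asarray(a); return np.c_[np.cross(y,z),y,z]
def go(s,pos,R=None):
    dp=np.asarray(pos)-s["eef_pos"]; R0=Ro.from_rotvec(s["eef_rot"]); dr=np.zeros(3) if R is None else (Ro.from_matrix(R)*R0.inv()).as_rotvec()
    n=max(np.linalg.norm(dp)/.0417,np.degrees(np.linalg.norm(dr))/7.16); print("dp",dp.round(4),"dr",dr.round(4),"minrows",n.round(1)); return dp,dr
E
python3 - <<'E'
from h import *
from rig import ctrl
s=ctrl.sense(); a=az(np.radians(24.2)); c=np.array([.580,.048,.132])
y=Ro.from_rotvec(s["eef_rot"]).as_matrix()[:,1]; print(y)
dp,dr=go(s,c+.26*a,tgt(a,y)); print(dp/10,dr/10)
E
```

```text
[ 9.20384903e-01  3.91012716e-01 -8.29007572e-04]
dp [ 0.0503 -0.1651 -0.119 ] dr [0.6396 0.2787 0.0195] minrows 5.6
[ 0.00502677 -0.0165092  -0.0119024 ] [0.06396104 0.02786877 0.00195047]
```

Emit:
drive_tool([
  [[0.005,-0.0165,-0.0119],[0.064,0.0279,0.002]],
  [[0.005,-0.0165,-0.0119],[0.064,0.0279,0.002]],
  [[0.005,-0.0165,-0.0119],[0.064,0.0279,0.002]],
  [[0.005,-0.0165,-0.0119],[0.064,0.0279,0.002]],
  [[0.005,-0.0165,-0.0119],[0.064,0.0279,0.002]],
])

```text
clock: 2.45
eef_pos: [0.6231, -0.0213, 0.391]
eef_rot: [-1.548, -2.372, -0.275]
wrist_force: [0.1, 0.3, 0.2]
width: 0.998
```

Emit:
drive_tool([
  [[0.005,-0.0165,-0.0119],[0.064,0.0279,0.002]],
  [[0.005,-0.0165,-0.0119],[0.064,0.0279,0.002]],
  [[0.005,-0.0165,-0.0119],[0.064,0.0279,0.002]],
  [[0.005,-0.0165,-0.0119],[0.064,0.0279,0.002]],
  [[0.005,-0.0165,-0.0119],[0.064,0.0279,0.002]],
])

```text
clock: 2.87
eef_pos: [0.6483, -0.1039, 0.3314]
eef_rot: [-1.359, -2.107, -0.499]
wrist_force: [0.1, 1.1, 0.2]
width: 0.993
```

Emit:
drive_tool([
  [[0,0,0],[0,0,0]],
  [[0,0,0],[0,0,0]],
])

```text
clock: 3.03
eef_pos: [0.6481, -0.1041, 0.3307]
eef_rot: [-1.363, -2.107, -0.496]
wrist_force: [1.0, 1.2, 1.1]
width: 0.995
```

```bash
python3 - <<'E'
from rig import ctrl
from h import *
s=ctrl.sense();print(s["clock"],s["eef_pos"],s["eef_rot"],s["joints"].round(2),s["joint_vel"].round(3))
p=ctrl.camera_params("wrist");im=ctrl.snapshot("wrist")
pickle.dump((p,im,s),open("w2.pkl","wb"))
d=pickle.load(open("v0.pkl","rb")); w=pickle.load(open("w1.pkl","rb"))
V=[w[:2],(p,im),d["scene"],d["side"]]
ds=im.copy()
c0=[.5799,.0475,.1331]
for vs in (V,V[:2]):
    x,r=fit(vs,[*c0,.42,.698],lambda x:az(x[3],x[4]),.021,.1,ws=(4,3,2,1.5)); print(x.round(4),np.degrees(x[3:]).round(2),r)
    x,r=fit(vs,[*c0,.42],lambda x:az(x[3]),.021,.1,ws=(4,3,2,1.5)); print(x.round(4),np.degrees(x[3:]).round(2),r)
q,_=hull(p,x[:3],az(x[3]),.021,.1); cv2.polylines(ds,[q.round().astype(int)],True,(255,0,0),1)
q,_=hull(w[0],x[:3],az(x[3]),.021,.1); e=w[1].copy(); cv2.polylines(e,[q.round().astype(int)],True,(255,0,0),1)
o=np.hstack([cv2.resize(ds[60:360,130:430],None,fx=1.33,fy=1.33),cv2.resize(e[90:290,160:360],(399,399))])
cv2.imwrite("pics/w2.png",o[...,::-1])
E
```

```text
3.0333 [ 0.64813645 -0.10409251  0.33068617] [-1.36295091 -2.10679857 -0.49643752] [ 0.27  1.05 -0.14  1.01 -0.44  1.52  0.72] [-0.035 -0.046 -0.006  0.015  0.003 -0.018 -0.005]
[0.5802 0.0463 0.1343 0.4211 0.7035] [24.13 40.31] [(69, np.float64(0.42), np.float64(0.29)), (67, np.float64(0.34), np.float64(0.25)), (47, np.float64(0.55), np.float64(0.49)), (37, np.float64(0.58), np.float64(0.51))]
[0.5803 0.046  0.1348 0.4221] [24.18] [(66, np.float64(0.36), np.float64(0.25)), (65, np.float64(0.22), np.float64(0.22)), (46, np.float64(0.6), np.float64(0.5)), (38, np.float64(0.62), np.float64(0.64))]
[0.5803 0.0459 0.1348 0.4225 0.6989] [24.21 40.04] [(67, np.float64(0.38), np.float64(0.26)), (66, np.float64(0.23), np.float64(0.21))]
[0.5803 0.0459 0.1349 0.4231] [24.24] [(64, np.float64(0.34), np.float64(0.25)), (65, np.float64(0.2), np.float64(0.21))]
```

View pics/w2.png

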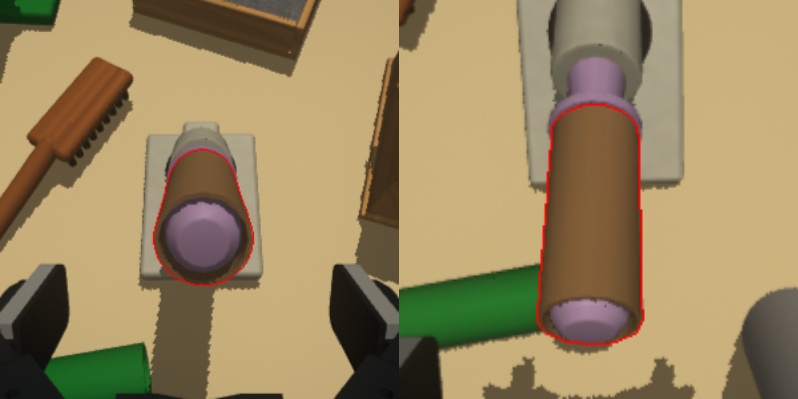

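The hull fits in both wrist views, and the free tilt comes out at 40.04 deg. I'll advance along the axis and grip the core's upper end.

Emit:
drive_tool([
  [[-0.0043,0.0095,-0.0124],[0,0,0]],
  [[-0.0043,0.0095,-0.0124],[0,0,0]],
  [[-0.0043,0.0095,-0.0124],[0,0,0]],
  [[-0.0043,0.0095,-0.0124],[0,0,0]],
  [[-0.0043,0.0095,-0.0124],[0,0,0]],
])

```text
clock: 3.5
eef_pos: [0.6264, -0.0545, 0.2704]
eef_rot: [-1.361, -2.112, -0.497]
wrist_force: [-0.1, 0.9, -0.4]
width: 0.994
```

```bash
python3 - <<'E'
from rig import ctrl
from h import *
s=ctrl.sense(); a=az(np.radians(24.2)); c=np.array([.5803,.046,.1348])
go(s,c+.175*a,tgt(a,[.92,.39,0])); print(s["wrist_force"],s["width"])
E
```

```text
dp [-0.     -0.0021 -0.0016] dr [ 0.0005  0.0026 -0.0026] minrows 0.1
[-0.0553382   0.88735331 -0.37400092] 0.9943287342183523
```

Emit:
drive_tool([
  [[0,-0.002,-0.0015],[0,0,0]],
  [[0,0,0],[0,0,0]],
  [[0,0,0],[0,0,0]],
  [[0,0,0],[0,0,0]],
  [[0,0,0],[0,0,0]],
], fingers=0.03)

```text
clock: 3.92
eef_pos: [0.627, -0.0589, 0.269]
eef_rot: [-1.364, -2.109, -0.498]
wrist_force: [2.2, -0.4, 0.7]
width: 0.488
```

Emit:
drive_tool([
  [[0,0,0],[0,0,0]],
  [[0,0,0],[0,0,0]],
  [[0,0,0],[0,0,0]],
  [[0,0,0],[0,0,0]],
  [[0,0,0],[0,0,0]],
])

```text
clock: 4.33
eef_pos: [0.6268, -0.0587, 0.2682]
eef_rot: [-1.363, -2.108, -0.497]
wrist_force: [2.1, 0.7, 1.0]
width: 0.487
```

```bash
python3 - <<'E'
from rig import ctrl
from h import *
s=ctrl.sense(); a=az(np.radians(24.2)); c=np.array([.5803,.046,.1348])
R=Ro.from_rotvec(s["eef_rot"]).as_matrix(); print("F in tool",R.T@s["wrist_force"],"M",R.T@s["ft_torque"],s["width"]*85.4, "off",R.T@(s["eef_pos"]-c-.175*a))
E
```

```text
F in tool [ 0.46813352  2.1737751  -0.85629764] M [-0.51677519 -0.50298956  0.00219986] 41.59641196524425 off [-0.00200018 -0.00053008 -0.0008292 ]
```

The grip closed at 41.6 mm, which matches the core. Pulling it off along the axis.

Emit:
drive_tool([
  [[0.0032,-0.007,0.0092],[0,0,0]],
  [[0.0032,-0.007,0.0092],[0,0,0]],
  [[0.0032,-0.007,0.0092],[0,0,0]],
  [[0.0032,-0.007,0.0092],[0,0,0]],
  [[0.0032,-0.007,0.0092],[0,0,0]],
])

```text
clock: 4.75
eef_pos: [0.6427, -0.0937, 0.3141]
eef_rot: [-1.362, -2.108, -0.496]
wrist_force: [0.8, 3.7, -4.8]
width: 0.489
```

Emit:
drive_tool([
  [[0.0032,-0.007,0.0092],[0,0,0]],
  [[0.0032,-0.007,0.0092],[0,0,0]],
  [[0.0032,-0.007,0.0092],[0,0,0]],
  [[0.0032,-0.007,0.0092],[0,0,0]],
  [[0.0032,-0.007,0.0092],[0,0,0]],
])

```text
clock: 5.17
eef_pos: [0.6587, -0.1292, 0.3604]
eef_rot: [-1.363, -2.108, -0.496]
wrist_force: [0.2, 0.3, 1.0]
width: 0.488
```

```bash
python3 - <<'E'
from rig import ctrl
from h import *
s=ctrl.sense(); a=az(np.radians(24.2)); c=np.array([.5803,.046,.1348])
R=Ro.from_rotvec(s["eef_rot"]).as_matrix(); print("F in tool",R.T@s["wrist_force"],s["width"]*85.4, "off",R.T@(s["eef_pos"]-c-.175*a),s["joints"].round(2))
E
```

```text
F in tool [ 0.75520697  0.26639656 -0.61264589] 41.6620582868078 off [-0.00196236 -0.00032306 -0.12119616] [ 0.29  1.06 -0.13  0.88 -0.44  1.64  0.69]
```

```bash
python3 - <<'E'
from rig import ctrl
from h import *
s=ctrl.sense(); R=Ro.from_rotvec(s["eef_rot"]).as_matrix()
y=R[:,1]*[1,1,0]; y/=np.linalg.norm(y); z=np.array([0,0,-1.]); Rt=np.c_[np.cross(y,z),y,z]
s["eef_pos"]=s["eef_pos"]+[.0128,-.028,.0368]
dp,dr=go(s,[.61,-.13,.46],Rt); print(dp/6,dr/6)
E
```

```text
dp [-0.0615  0.0272  0.0628] dr [-6.367e-01 -2.865e-01  1.000e-04] minrows 5.6
[-0.01025098  0.00452524  0.01046103] [-1.06112656e-01 -4.77572469e-02  8.40997843e-06]
```

Emit:
drive_tool([
  [[0.0032,-0.007,0.0092],[0,0,0]],
  [[0.0032,-0.007,0.0092],[0,0,0]],
  [[0.0032,-0.007,0.0092],[0,0,0]],
  [[0.0032,-0.007,0.0092],[0,0,0]],
])

```text
clock: 5.5
eef_pos: [0.6715, -0.1572, 0.3972]
eef_rot: [-1.363, -2.108, -0.496]
wrist_force: [-1.1, 0.2, 0.7]
width: 0.484
```

Emit:
drive_tool([
  [[-0.0088,0.0039,0.009],[-0.091,-0.0409,0]],
  [[-0.0088,0.0039,0.009],[-0.091,-0.0409,0]],
  [[-0.0088,0.0039,0.009],[-0.091,-0.0409,0]],
  [[-0.0088,0.0039,0.009],[-0.091,-0.0409,0]],
  [[-0.0088,0.0039,0.009],[-0.091,-0.0409,0]],
])

```text
clock: 5.92
eef_pos: [0.6268, -0.1374, 0.4425]
eef_rot: [-1.615, -2.498, -0.158]
wrist_force: [0.9, -0.4, -0.4]
width: 0.485
```

Emit:
drive_tool([
  [[-0.0088,0.0039,0.009],[-0.091,-0.0409,0]],
  [[-0.0088,0.0039,0.009],[-0.091,-0.0409,0]],
  [[-0.0086,0.0346,0],[0,0,0]],
  [[-0.0086,0.0346,0],[0,0,0]],
  [[-0.0086,0.0346,0],[0,0,0]],
])

```text
clock: 6.33
eef_pos: [0.5832, -0.0244, 0.46]
eef_rot: [1.706, 2.638, -0.0]
wrist_force: [1.1, 1.3, 0.2]
width: 0.484
```

Emit:
drive_tool([
  [[-0.0086,0.0346,0],[0,0,0]],
  [[-0.0086,0.0346,0],[0,0,0]],
  [[-0.0086,0.0346,0],[0,0,0]],
  [[-0.0086,0.0346,0],[0,0,0]],
  [[-0.0086,0.0346,0],[0,0,0]],
])

```text
clock: 6.75
eef_pos: [0.5403, 0.1488, 0.46]
eef_rot: [1.706, 2.638, -0.0]
wrist_force: [0.9, 0.2, 0.5]
width: 0.486
```

Emit:
drive_tool([
  [[-0.0086,0.0346,0],[0,0,0]],
  [[-0.0086,0.0346,0],[0,0,0]],
  [[-0.0086,0.0346,0],[0,0,0]],
  [[-0.0086,0.0346,0],[0,0,0]],
  [[-0.0086,0.0346,0],[0,0,0]],
])

```text
clock: 7.17
eef_pos: [0.4973, 0.3219, 0.4599]
eef_rot: [1.705, 2.638, -0.001]
wrist_force: [1.5, -0.2, 0.1]
width: 0.484
```

Emit:
drive_tool([
  [[-0.0086,0.0346,0],[0,0,0]],
  [[0,0,0],[0,0,0]],
  [[0,0,0],[0,0,0]],
])

```text
clock: 7.42
eef_pos: [0.4886, 0.3566, 0.4594]
eef_rot: [-1.702, -2.641, 0.001]
wrist_force: [-0.1, -1.2, 0.1]
width: 0.484
```

```bash
python3 - <<'E'
from rig import ctrl
from h import *
s=ctrl.sense(); R=Ro.from_rotvec(s["eef_rot"]).as_matrix(); print(s["eef_pos"],R[:,2],R[:,1],s["width"]*85.4,s["joints"].round(2))
p=ctrl.camera_params("wrist");im=ctrl.snapshot("wrist");pickle.dump((p,im,s),open("w3.pkl","wb"))
sp=ctrl.camera_params("scene");si=ctrl.snapshot("scene");pickle.dump((sp,si),open("s3.pkl","wb"))
c=cv2.resize(si[130:310,180:460],None,fx=2,fy=2,interpolation=cv2.INTER_CUBIC)
o=np.vstack([im[:,:,::-1],c[:180*2,:,::-1]]); o=cv2.resize(o,None,fx=.75,fy=.75,interpolation=cv2.INTER_AREA);cv2.imwrite("pics/w3.png",o)
E
```

```text
[0.48864859 0.35657417 0.45936311] [-4.61382234e-04 -6.05228352e-04 -9.99999710e-01] [ 9.10637557e-01  4.13205507e-01 -6.70235873e-04] 41.372291972066115 [-0.76  0.71  0.16  1.27 -0.11  1.17 -0.16]
```

View pics/w3.png

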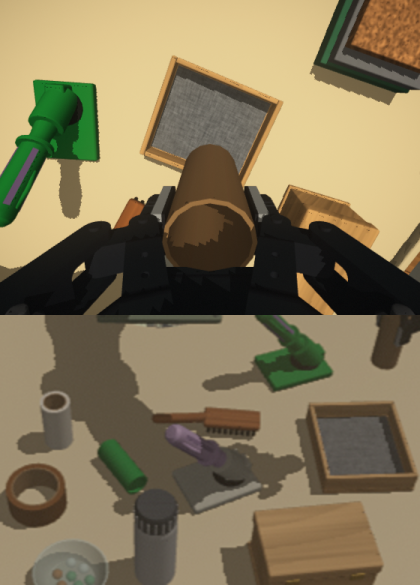

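The core is held. The tray's outer corners are at about (233,76), (376,135) and (189,204) in the native wrist picture, so I'll check them at rim height.

```bash
python3 - <<'E'
from h import *
p,im,s=pickle.load(open("w3.pkl","rb"))
def ground(p,uv,z=0.042):
    M=p["R"].T; c=-M@p["t"]; r=M@np.linalg.inv(K(p))@[*uv,1]; return c+r*(z-c[2])/r[2]
for uv in [(233,76),(376,135),(189,204)]: print(ground(p,uv).round(3))
E
```

```text
[0.396 0.432 0.042]
[0.568 0.441 0.042]
[0.403 0.277 0.042]
```

Emit:
drive_tool([
  [[0,0,-0.034],[0,0,0]],
  [[0,0,-0.038],[0,0,0]],
  [[0,0,-0.038],[0,0,0]],
  [[0,0,-0.038],[0,0,0]],
  [[0,0,-0.034],[0,0,0]],
])

```text
clock: 7.93
eef_pos: [0.4898, 0.3536, 0.2762]
eef_rot: [1.707, 2.636, -0.001]
wrist_force: [0.4, 1.2, 0.1]
width: 0.482
```

Emit:
drive_tool([
  [[0,0,-0.016],[0,0,0]],
  [[0,0,-0.008],[0,0,0]],
  [[0,0,-0.005],[0,0,0]],
  [[0,0,-0.003],[0,0,0]],
  [[0,0,0],[0,0,0]],
])

```text
clock: 8.35
eef_pos: [0.4899, 0.3548, 0.2466]
eef_rot: [1.706, 2.637, 0.002]
wrist_force: [-0.4, -0.7, 0.2]
width: 0.483
```

Emit:
drive_tool([
  [[0,0,-0.002],[0,0,0]],
  [[0,0,-0.002],[0,0,0]],
  [[0,0,0],[0,0,0]],
])

```text
clock: 8.6
eef_pos: [0.4896, 0.355, 0.2422]
eef_rot: [1.705, 2.638, 0.001]
wrist_force: [1.1, -0.4, 0.2]
width: 0.487
```

Emit:
drive_tool([
  [[0,0,-0.002],[0,0,0]],
  [[0,0,-0.002],[0,0,0]],
  [[0,0,-0.002],[0,0,0]],
  [[0,0,0],[0,0,0]],
])

```text
clock: 8.93
eef_pos: [0.4895, 0.355, 0.2355]
eef_rot: [1.705, 2.638, -0.0]
wrist_force: [0.4, 1.3, 0.5]
width: 0.486
```

Emit:
drive_tool([
  [[0,0,-0.0015],[0,0,0]],
  [[0,0,0],[0,0,0]],
])

```text
clock: 9.1
eef_pos: [0.4895, 0.3551, 0.2351]
eef_rot: [1.705, 2.638, 0.001]
wrist_force: [-1.9, -0.4, 11.0]
width: 0.484
```

Emit:
drive_tool([
  [[0,0,-0.0015],[0,0,0]],
  [[0,0,0],[0,0,0]],
])

```text
clock: 9.27
eef_pos: [0.4895, 0.3551, 0.2349]
eef_rot: [1.705, 2.638, 0.002]
wrist_force: [-9.0, -4.5, 37.8]
width: 0.485
```

Contact is felt at z = 0.235. I'll back off slightly and release.

Emit:
drive_tool([
  [[0,0,0.0025],[0,0,0]],
  [[0,0,0],[0,0,0]],
])

```text
clock: 9.43
eef_pos: [0.4896, 0.355, 0.236]
eef_rot: [1.705, 2.638, 0.002]
wrist_force: [-0.2, -0.4, 0.1]
width: 0.485
```

Emit:
drive_tool([
  [[0,0,0],[0,0,0]],
  [[0,0,0],[0,0,0]],
  [[0,0,0],[0,0,0]],
  [[0,0,0],[0,0,0]],
  [[0,0,0],[0,0,0]],
], fingers=0.08)

```text
clock: 9.85
eef_pos: [0.4895, 0.355, 0.2353]
eef_rot: [1.705, 2.638, 0.0]
wrist_force: [0.0, -0.6, 0.2]
width: 0.931
```

Emit:
drive_tool([
  [[0,0,0.015],[0,0,0]],
  [[0,0,0.03],[0,0,0]],
  [[0,0,0.035],[0,0,0]],
  [[0,0,0.035],[0,0,0]],
  [[0,0,0.035],[0,0,0]],
])

```text
clock: 10.27
eef_pos: [0.4893, 0.3548, 0.3872]
eef_rot: [1.705, 2.638, 0.0]
wrist_force: [0.4, 0.2, 0.8]
width: 0.936
```

Emit:
drive_tool([
  [[0,0,0.02],[0,0,0]],
  [[0,0,0.015],[0,0,0]],
  [[0,0,0],[0,0,0]],
])

```text
clock: 10.52
eef_pos: [0.4897, 0.355, 0.4235]
eef_rot: [1.705, 2.637, 0.007]
wrist_force: [-0.1, 0.4, 0.6]
width: 0.937
```

```bash
python3 - <<'E'
from rig import ctrl
from h import *
s=ctrl.sense(); print(s["eef_pos"],s["width"]*85.4,s["joints"].round(2))
p=ctrl.camera_params("wrist");im=ctrl.snapshot("wrist");pickle.dump((p,im,s),open("w4.pkl","wb"))
sd=ctrl.snapshot("side"); sp=ctrl.camera_params("side");sc=ctrl.snapshot("scene"); scp=ctrl.camera_params("scene");pickle.dump(dict(side=(sp,sd),scene=(scp,sc)),open("v4.pkl","wb"))
o=np.hstack([im[:,:,::-1],sd[:,:,::-1]]); o=cv2.resize(o,None,fx=.71,fy=.71,interpolation=cv2.INTER_AREA);cv2.imwrite("pics/w4.png",o)
w,h_=25,0
# drum visible now? fit drum (straight part 0..94mm from shoulder, r 17) from views
V=[(scp,sc),(sp,sd)]
a=az(np.radians(24.2)); c=np.array([.5803,.046,.1348])
R=Ro.from_rotvec(s["eef_rot"]).as_matrix(); y=R[:,1]
x,r=fit([(scp,sc),(sp,sd)],[.4595,-.1845,.05],lambda x:np.array([0,0,1.]),.026,.1); print("refill",x.round(4),r)
x,r=fit([(scp,sc)],[.49,.355,.058],lambda x:np.array([0,0,1.]),.021,.1); print("core standing?",x.round(4),r)
go(s,[.4595,-.1845,.42])
E
```

```text
[0.48972532 0.35501657 0.42345043] 80.05070234109601 [-0.75  0.74  0.16  1.34 -0.12  1.06 -0.16]
refill [ 0.4594 -0.1845  0.0507] [(50, np.float64(0.46), np.float64(0.34)), (57, np.float64(0.31), np.float64(0.27))]
core standing? [0.4992 0.3541 0.0717] [(40, np.float64(0.37), np.float64(0.2))]
dp [-0.0302 -0.5395 -0.0035] dr [0. 0. 0.] minrows 13.0
```

View pics/w4.png

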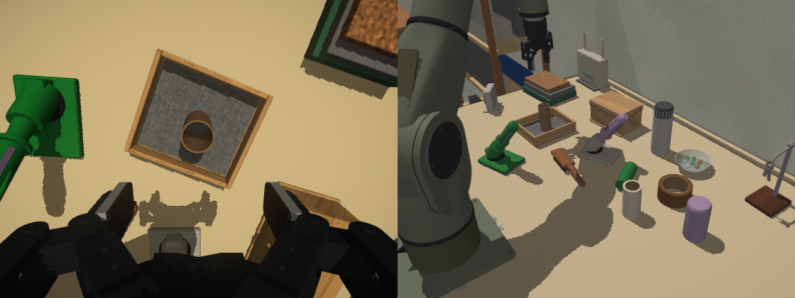

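The core stands upright in the tray at (197,131). On the way to the refill I'll look at the bare drum.

Emit:
drive_tool([
  [[0.0138,-0.0369,0.002],[0,0,0]],
  [[0.0138,-0.0369,0.002],[0,0,0]],
  [[0.0138,-0.0369,0.002],[0,0,0]],
  [[0.0138,-0.0369,0.002],[0,0,0]],
])

```text
clock: 11.0
eef_pos: [0.545, 0.2057, 0.4274]
eef_rot: [-1.705, -2.638, 0.002]
wrist_force: [0.9, 1.0, -0.2]
width: 0.94
```

Emit:
drive_tool([
  [[0.0138,-0.0369,0.002],[0,0,0]],
  [[0.0138,-0.0369,0.002],[0,0,0]],
  [[0.0138,-0.0369,0.002],[0,0,0]],
  [[0.0138,-0.0369,0.002],[0,0,0]],
  [[0,0,0],[0,0,0]],
], fingers=0.085)

```text
clock: 11.42
eef_pos: [0.6015, 0.052, 0.4355]
eef_rot: [1.715, 2.629, -0.006]
wrist_force: [-1.2, -1.2, -0.8]
width: 0.996
```

```bash
python3 - <<'E'
from rig import ctrl
from h import *
s=ctrl.sense(); print(s["clock"],s["eef_pos"],s["joint_vel"].round(2))
p=ctrl.camera_params("wrist");im=ctrl.snapshot("wrist");pickle.dump((p,im,s),open("w5.pkl","wb"))
d=pickle.load(open("v4.pkl","rb")); V=[(p,im),d["scene"],d["side"]]
a=az(np.radians(24.2)); low=np.array([.5803,.046,.1348])-.05*a
# straight part: 0..94 mm
for vs in (V,V[:1],V[1:]):
    x,r=fit(vs,[*(low+.045*a),.4225],lambda x:az(x[3]),.017,.094,ws=(4,3,2)); print(x.round(4),np.degrees(x[3:]).round(2),r)
    dd=x[:3]-(low+.044*a); print("  vs core axis: lateral",(dd-a*(a@dd)).round(4),"along",(a@dd).round(4))
q,_=hull(p,*[x[:3],az(x[3])],.017,.094); 
x,r=fit(V,[*(low+.044*a),.4225],lambda x:az(x[3]),.017,.094,ws=(4,3,2))
q,_=hull(p,x[:3],az(x[3]),.017,.094); e=im.copy(); cv2.polylines(e,[q.round().astype(int)],True,(255,0,0),1)
cv2.imwrite("pics/w5.png",cv2.resize(e[90:290,160:360],(600,600))[...,::-1])
go(s,[.4595,-.1845,.40])
E
```

```text
11.4167 [0.60146157 0.05198558 0.43550283] [-0.1  -0.01 -0.05  0.05 -0.02 -0.03 -0.1 ]
[0.5785 0.0494 0.1329 0.4311] [24.7] [(43, np.float64(0.29), np.float64(0.19)), (31, np.float64(0.75), np.float64(0.76)), (32, np.float64(0.43), np.float64(0.27))]
  vs core axis: lateral [-0.0007  0.0011  0.0011] along 0.0021
[0.5779 0.0519 0.1382 0.4214] [24.14] [(58, np.float64(0.63), np.float64(0.58))]
  vs core axis: lateral [-0.002   0.0051  0.0046] along 0.0046
[0.5763 0.0423 0.1385 0.8709] [49.9] [(38, np.float64(0.64), np.float64(0.58)), (41, np.float64(0.64), np.float64(0.54))]
  vs core axis: lateral [-0.0051 -0.0014  0.0007] along 0.0099
dp [-0.142  -0.2365 -0.0355] dr [0. 0. 0.] minrows 6.7
```

View pics/w5.png

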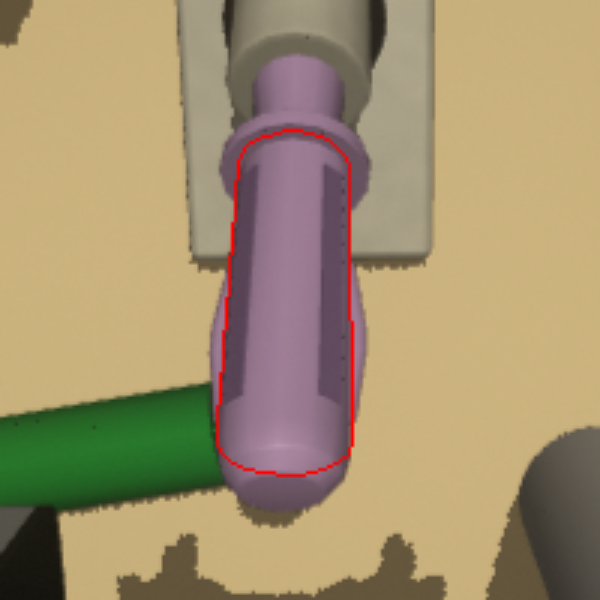

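The bare drum lies on the core's axis within about 1 mm, and its side tongues bulge mid-length. Going on to the refill.

Emit:
drive_tool([
  [[-0.0177,-0.0296,-0.0044],[0,0,0]],
  [[-0.0177,-0.0296,-0.0044],[0,0,0]],
  [[-0.0177,-0.0296,-0.0044],[0,0,0]],
  [[-0.0177,-0.0296,-0.0044],[0,0,0]],
])

```text
clock: 11.8
eef_pos: [0.528, -0.0589, 0.4178]
eef_rot: [-1.703, -2.639, 0.0]
wrist_force: [1.4, -0.3, -0.6]
width: 0.994
```

Emit:
drive_tool([
  [[-0.0177,-0.0296,-0.0044],[0,0,0]],
  [[-0.0177,-0.0296,-0.0044],[0,0,0]],
  [[-0.0177,-0.0296,-0.0044],[0,0,0]],
  [[-0.0177,-0.0296,-0.0044],[0,0,0]],
  [[0,0,0],[0,0,0]],
])

```text
clock: 12.22
eef_pos: [0.4553, -0.1814, 0.4002]
eef_rot: [-1.713, -2.632, 0.004]
wrist_force: [-0.3, -1.7, 0.2]
width: 0.99
```

```bash
python3 - <<'E'
from rig import ctrl
from h import *
s=ctrl.sense(); print(s["clock"],s["eef_pos"],s["joint_vel"].round(2))
p=ctrl.camera_params("wrist");im=ctrl.snapshot("wrist");pickle.dump((p,im,s),open("w6.pkl","wb"))
d=pickle.load(open("v4.pkl","rb")); V=[(p,im),d["scene"],d["side"]]
for vs in (V,V[:1]):
    x,r=fit(vs,[.4595,-.1845,.05],lambda x:np.array([0,0,1.]),.026,.1,ws=(4,3,2)); print(x.round(4),r)
e=im.copy(); q,_=hull(p,x,np.array([0,0,1.]),.026,.1); cv2.polylines(e,[q.round().astype(int)],True,(255,0,0),1)
cv2.imwrite("pics/w6.png",e[...,::-1])
go(s,[*x[:2],.23])
print(Ro.from_rotvec(s["eef_rot"]).as_matrix()[:,2])
E
```

```text
12.2167 [ 0.4552828  -0.18142198  0.40021114] [-0.1   0.01 -0.04 -0.06 -0.02  0.04 -0.1 ]
[ 0.4567 -0.1868  0.0482] [(54, np.float64(0.39), np.float64(0.34)), (40, np.float64(0.65), np.float64(0.65)), (58, np.float64(0.49), np.float64(0.38))]
[ 0.4563 -0.1865  0.0492] [(54, np.float64(0.29), np.float64(0.23))]
dp [ 0.001  -0.0051 -0.1702] dr [0. 0. 0.] minrows 4.1
[-0.00276088 -0.00154669 -0.99999499]
```

View pics/w6.png

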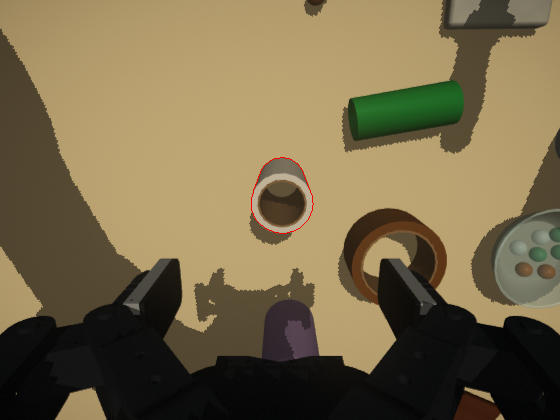

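The refill's rim is at (282,203) and the hull fits it. The tape at (395,255) and the cover at (290,335) are clear of the fingers. Descending.

Emit:
drive_tool([
  [[0.0015,-0.0048,-0.02],[0,0,0]],
  [[0,0,-0.035],[0,0,0]],
  [[0,0,-0.035],[0,0,0]],
  [[0,0,-0.035],[0,0,0]],
  [[0,0,-0.025],[0,0,0]],
])

```text
clock: 12.68
eef_pos: [0.4598, -0.1802, 0.2483]
eef_rot: [-1.702, -2.638, -0.001]
wrist_force: [0.4, 0.0, -0.2]
width: 0.999
```

Emit:
drive_tool([
  [[0,0,-0.015],[0,0,0]],
  [[0,0,-0.005],[0,0,0]],
  [[0,0,0],[0,0,0]],
  [[0,0,0],[0,0,0]],
])

```text
clock: 13.02
eef_pos: [0.4602, -0.1813, 0.2318]
eef_rot: [1.704, 2.638, 0.001]
wrist_force: [-0.4, -0.9, 0.3]
width: 0.997
```

```bash
python3 - <<'E'
from rig import ctrl
from h import *
s=ctrl.sense();go(s,[.457,-.1862,.23],tgt(np.array([1e-6,-2e-6,1.]),[.91,.41,0])); print(Ro.from_rotvec(s["eef_rot"]).as_matrix()[:,1:])
E
```

```text
dp [-0.0032 -0.0049 -0.0018] dr [-0.0001  0.0008  0.0399] minrows 0.3
[[ 9.11546421e-01  8.08047285e-04]
 [ 4.11196465e-01  7.57166907e-05]
 [ 7.67707299e-04 -9.99999671e-01]]
```

Emit:
drive_tool([
  [[-0.0032,-0.0049,-0.0015],[0,0,0]],
  [[0,0,0],[0,0,0]],
  [[0,0,0],[0,0,0]],
])

```text
clock: 13.27
eef_pos: [0.4566, -0.1871, 0.2304]
eef_rot: [1.706, 2.637, 0.001]
wrist_force: [-0.2, 0.4, -0.3]
width: 0.994
```

Emit:
drive_tool([
  [[0,0,0],[0,0,0]],
  [[0,0,0],[0,0,0]],
  [[0,0,0],[0,0,0]],
  [[0,0,0],[0,0,0]],
  [[0,0,0],[0,0,0]],
], fingers=0.04)

```text
clock: 13.68
eef_pos: [0.4567, -0.1867, 0.2301]
eef_rot: [1.705, 2.638, 0.001]
wrist_force: [-0.1, 0.0, 10.2]
width: 0.605
```

Emit:
drive_tool([
  [[0,0,0],[0,0,0]],
  [[0,0,0],[0,0,0]],
  [[0,0,0.01],[0,0,0]],
  [[0,0,0.03],[0,0,0]],
  [[0,0,0.035],[0,0,0]],
])

```text
clock: 14.1
eef_pos: [0.4562, -0.1865, 0.3051]
eef_rot: [-1.704, -2.636, 0.001]
wrist_force: [0.5, -0.0, -2.2]
width: 0.603
```

Emit:
drive_tool([
  [[0,0,0.035],[0,0,0]],
  [[0,0,0.035],[0,0,0]],
  [[0,0,0.035],[0,0,0]],
  [[0,0,0.025],[0,0,0]],
  [[0,0,0],[0,0,0]],
])

```text
clock: 14.52
eef_pos: [0.4566, -0.1868, 0.4397]
eef_rot: [1.702, 2.632, 0.003]
wrist_force: [1.0, -0.6, -0.2]
width: 0.601
```

```bash
python3 - <<'E'
from rig import ctrl
from h import *
s=ctrl.sense(); print(s["eef_pos"],s["width"]*85.4,s["joints"].round(2))
a=az(np.radians(24.22)); c=np.array([.5803,.046,.1348]); low=c-.05*a
tip=low+.107*a
# pre-insert: refill low end 40 mm above tip
go(s,tip+(.03+.230)*a,tgt(a,[.91,.41,0])); print("target",tip+.26*a)
E
```

```text
[ 0.45655609 -0.18675399  0.43974628] 51.36316688072017 [ 0.28  0.54  0.07  1.72 -0.05  0.87  0.8 ]
dp [ 0.2073  0.0469 -0.0621] dr [0.6389 0.2932 0.0016] minrows 5.6
target [ 0.66389229 -0.13982778  0.37763609]
```

The refill is held at 51.4 mm. Moving to a standoff above the tip, tilted to the drum axis.

Emit:
drive_tool([
  [[0.0276,0.0022,-0.003],[0.08,0.0366,0]],
  [[0.0276,0.0022,-0.003],[0.08,0.0366,0]],
  [[0.0276,0.0022,-0.003],[0.08,0.0366,0]],
  [[0.0276,0.0022,-0.003],[0.08,0.0366,0]],
])

```text
clock: 14.85
eef_pos: [0.5678, -0.1777, 0.4231]
eef_rot: [-1.535, -2.376, -0.275]
wrist_force: [0.2, 0.4, 0.0]
width: 0.603
```

Emit:
drive_tool([
  [[0.0276,0.0022,-0.003],[0.08,0.0366,0]],
  [[0.0276,0.0022,-0.003],[0.08,0.0366,0]],
  [[0.0276,0.0022,-0.003],[0.08,0.0366,0]],
  [[0.0276,0.0022,-0.003],[0.08,0.0366,0]],
  [[0,0,0],[0,0,0]],
])

```text
clock: 15.27
eef_pos: [0.6675, -0.1696, 0.4095]
eef_rot: [-1.381, -2.13, -0.473]
wrist_force: [-0.5, 0.0, -2.3]
width: 0.603
```

Emit:
drive_tool([
  [[0,0,0],[0,0,0]],
  [[0,0,0],[0,0,0]],
  [[0,0,0],[0,0,0]],
])

```text
clock: 15.52
eef_pos: [0.6647, -0.1699, 0.4134]
eef_rot: [-1.385, -2.137, -0.471]
wrist_force: [-0.2, -0.1, -0.6]
width: 0.605
```

```bash
python3 - <<'E'
from rig import ctrl
from h import *
s=ctrl.sense(); print(s["clock"],s["eef_pos"],s["joint_vel"].round(2),s["joints"].round(2))
a=az(np.radians(24.22)); c=np.array([.5803,.046,.1348]); low=c-.05*a; tip=low+.107*a
dp,dr=go(s,tip+.25*a,tgt(a,[.91,.41,0]))
p=ctrl.camera_params("wrist");im=ctrl.snapshot("wrist");ps=ctrl.camera_params("side");si=ctrl.snapshot("side");pc=ctrl.camera_params("scene");ci=ctrl.snapshot("scene")
pickle.dump([(p,im),(ps,si),(pc,ci),s],open("w7.pkl","wb"))
R=Ro.from_rotvec(s["eef_rot"]).as_matrix(); x0=s["eef_pos"]+.18*R[:,2]
# refill in hand: hull expected vs fitted (side, scene)
x,r=fit([(ps,si),(pc,ci)],[*x0,.42,.698],lambda x:az(x[3],x[4]),.026,.1,ws=(3,2)); print("refill fit",(R.T@(x[:3]-x0)).round(4),np.degrees(x[3:]).round(2),r)
def dr_(p,im):
    e=im.copy()
    for c_,r_,L,a_,col in ((x0,.026,.1,-R[:,2],(255,0,0)),(low+.047*a,.017,.094,a,(0,0,255))):
        q,_=hull(p,c_,a_,r_,L); cv2.polylines(e,[(q*8).round().astype(int)],True,col,1,cv2.LINE_AA,3)
    return e
A=cv2.resize(dr_(p,im),(532,399)); B=cv2.resize(dr_(ps,si)[100:250,230:380],(266,266)); C=cv2.resize(dr_(pc,ci)[140:290,240:390],(266,266))
o=np.zeros((532,798,3),np.uint8); o[:399,:532]=A; o[:266,532:]=B; o[266:,532:]=C
cv2.imwrite("pics/w7.png",o[...,::-1])
E
```

```text
15.5167 [ 0.66468801 -0.1698758   0.41337536] [ 0.   -0.01 -0.   -0.01 -0.    0.   -0.  ] [ 0.33  1.06 -0.12  0.67 -0.41  1.83  0.64]
dp [-0.0034  0.0359 -0.0434] dr [0.0364 0.0131 0.0014] minrows 1.4
refill fit [0.002  0.0054 0.001 ] [33.58 38.12] [(42, np.float64(0.4), np.float64(0.3)), (30, np.float64(0.48), np.float64(0.36))]
```

View pics/w7.png

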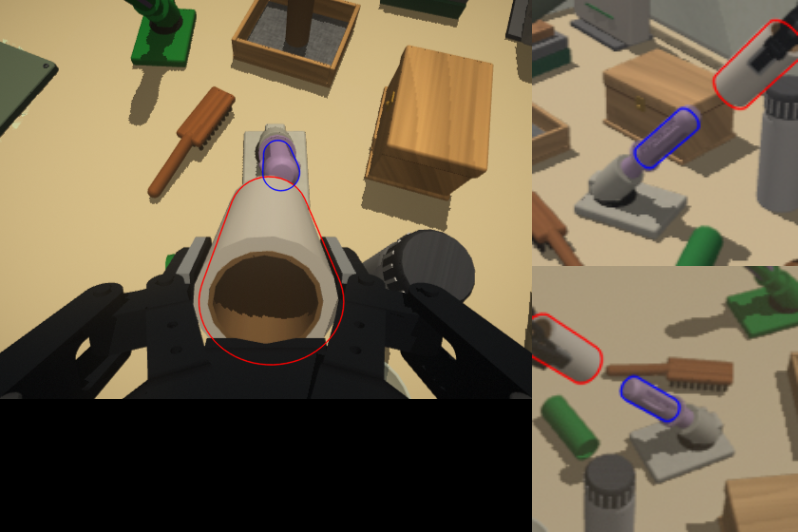

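The red refill hull and blue drum hull match the pictures in all three views. The tilt is 2.2 deg short, so I'll correct it while closing to 20 mm before the tip.

Emit:
drive_tool([
  [[-0.0008,0.009,-0.0108],[0.0091,0.0033,0.0003]],
  [[-0.0008,0.009,-0.0108],[0.0091,0.0033,0.0003]],
  [[-0.0008,0.009,-0.0108],[0.0091,0.0033,0.0003]],
  [[-0.0008,0.009,-0.0108],[0.0091,0.0033,0.0003]],
  [[0,0,0],[0,0,0]],
])

```text
clock: 16.08
eef_pos: [0.6617, -0.1324, 0.3681]
eef_rot: [-1.36, -2.105, -0.496]
wrist_force: [-0.7, -0.5, -1.7]
width: 0.606
```

Emit:
drive_tool([
  [[0,0,0],[0,0,0]],
  [[0,0,0],[0,0,0]],
])

```text
clock: 16.25
eef_pos: [0.662, -0.1345, 0.3703]
eef_rot: [-1.364, -2.108, -0.497]
wrist_force: [0.6, 0.8, -1.5]
width: 0.603
```

```bash
cat > st.py <<'E'
from rig import ctrl
from h import *
s=ctrl.sense()
a=az(np.radians(24.22)); c=np.array([.5803,.046,.1348]); low=c-.05*a
R=Ro.from_rotvec(s["eef_rot"]).as_matrix()
d=s["eef_pos"]-(low+.230*a); al=a@d; T_=tgt(a,[.91,.41,0])
print("clock",s["clock"],"refill low end above core-low point mm",(al*1e3).round(1),"lateral in tool",(T_.T@d*1e3).round(2)[:2],"F tool",(R.T@s["wrist_force"]).round(2),"M",(R.T@s["ft_torque"]).round(2))
go(s,low+.230*a+al*a,T_)
E
python3 st.py
```

```text
clock 16.25 refill low end above core-low point mm 127.7 lateral in tool [-0.44  0.49] F tool [-0.61  0.88  1.46] M [-0.   -0.84 -0.01]
dp [-0.0006  0.0001  0.0003] dr [-0.      0.0005  0.0006] minrows 0.0
```

Aligned to about 0.5 mm. Sliding on in small steps and watching the forces.

Emit:
drive_tool([
  [[-0.0022,0.0036,-0.0043],[0,0,0]],
  [[-0.0016,0.0035,-0.0046],[0,0,0]],
  [[-0.0016,0.0035,-0.0046],[0,0,0]],
  [[-0.0016,0.0035,-0.0046],[0,0,0]],
  [[-0.0016,0.0035,-0.0046],[0,0,0]],
])

```text
clock: 16.67
eef_pos: [0.6533, -0.116, 0.3463]
eef_rot: [-1.363, -2.107, -0.497]
wrist_force: [0.7, -0.0, -0.6]
width: 0.609
```

```bash
python3 st.py
```

```text
clock 16.6667 refill low end above core-low point mm 96.2 lateral in tool [-0.21  0.13] F tool [-0.6   0.6   0.28] M [-0.05 -0.84  0.01]
dp [-0.0002  0.0001  0.0001] dr [-0.0009 -0.0005  0.0001] minrows 0.0
```

Emit:
drive_tool([
  [[-0.0013,0.0029,-0.0038],[0,0,0]],
  [[-0.0013,0.0029,-0.0038],[0,0,0]],
  [[-0.0013,0.0029,-0.0038],[0,0,0]],
  [[0,0,0],[0,0,0]],
])

```text
clock: 17.0
eef_pos: [0.6494, -0.1069, 0.3345]
eef_rot: [-1.362, -2.106, -0.496]
wrist_force: [0.8, 0.3, -1.1]
width: 0.603
```

```bash
python3 st.py
```

```text
clock 17.0 refill low end above core-low point mm 80.9 lateral in tool [-0.18  0.28] F tool [-0.71  0.86  0.79] M [-0.1  -0.84 -0.01]
dp [-0.0003  0.      0.0001] dr [-0.0015 -0.0014 -0.0004] minrows 0.0
```

Emit:
drive_tool([
  [[-0.0016,0.0035,-0.0046],[0,0,0]],
  [[-0.0016,0.0035,-0.0046],[0,0,0]],
  [[-0.0016,0.0035,-0.0046],[0,0,0]],
  [[-0.0016,0.0035,-0.0046],[0,0,0]],
  [[-0.0016,0.0035,-0.0046],[0,0,0]],
])

```text
clock: 17.42
eef_pos: [0.6415, -0.0899, 0.312]
eef_rot: [-1.363, -2.107, -0.497]
wrist_force: [1.9, -2.8, 3.9]
width: 0.601
```

```bash
python3 st.py
```

```text
clock 17.4167 refill low end above core-low point mm 51.5 lateral in tool [-0.27  0.03] F tool [ 0.03  0.57 -5.13] M [-0.16 -0.86 -0.04]
dp [-0.0001  0.0002  0.0002] dr [-0.0008 -0.0001  0.0004] minrows 0.0
```

Emit:
drive_tool([
  [[-0.0016,0.0035,-0.0046],[0,0,0]],
  [[-0.0016,0.0035,-0.0046],[0,0,0]],
  [[-0.0016,0.0035,-0.0046],[0,0,0]],
  [[-0.0016,0.0035,-0.0046],[0,0,0]],
  [[-0.0016,0.0035,-0.0046],[0,0,0]],
])

```text
clock: 17.83
eef_pos: [0.6334, -0.0722, 0.2887]
eef_rot: [-1.363, -2.107, -0.497]
wrist_force: [2.5, -2.3, 3.7]
width: 0.604
```

```bash
python3 st.py
```

```text
clock 17.8333 refill low end above core-low point mm 21.2 lateral in tool [-0.33 -0.06] F tool [ 0.02  1.29 -4.86] M [-0.28 -0.84  0.04]
dp [-0.0001  0.0003  0.0002] dr [-0.0011 -0.0006  0.0001] minrows 0.0
```

Emit:
drive_tool([
  [[-0.0008,0.0018,-0.0023],[0,0,0]],
  [[-0.0008,0.0018,-0.0023],[0,0,0]],
  [[-0.0008,0.0018,-0.0023],[0,0,0]],
  [[-0.0008,0.0018,-0.0023],[0,0,0]],
])

```text
clock: 18.17
eef_pos: [0.6303, -0.0653, 0.2799]
eef_rot: [-1.363, -2.107, -0.497]
wrist_force: [3.4, -3.2, 3.7]
width: 0.607
```

```bash
python3 st.py
```

```text
clock 18.1667 refill low end above core-low point mm 9.6 lateral in tool [-0.22 -0.02] F tool [-0.91  1.75 -5.62] M [-0.34 -0.82 -0.02]
dp [-0.      0.0002  0.0001] dr [-0.0009 -0.0004  0.0002] minrows 0.0
```

Emit:
drive_tool([
  [[-0.0003,0.0006,-0.0008],[0,0,0]],
  [[-0.0003,0.0006,-0.0008],[0,0,0]],
  [[-0.0003,0.0006,-0.0008],[0,0,0]],
  [[-0.0003,0.0006,-0.0008],[0,0,0]],
  [[-0.0003,0.0006,-0.0008],[0,0,0]],
])

```text
clock: 18.58
eef_pos: [0.6289, -0.0624, 0.276]
eef_rot: [-1.363, -2.107, -0.497]
wrist_force: [3.4, -3.7, 3.5]
width: 0.607
```

```bash
python3 st.py
```

```text
clock 18.5833 refill low end above core-low point mm 4.5 lateral in tool [-0.23 -0.16] F tool [-1.35  1.55 -5.76] M [-0.34 -0.82 -0.  ]
dp [0.0001 0.0002 0.0001] dr [-0.001  -0.0005  0.0002] minrows 0.0
```

Emit:
drive_tool([
  [[-0.0003,0.0006,-0.0008],[0,0,0]],
  [[-0.0003,0.0006,-0.0008],[0,0,0]],
])

```text
clock: 18.75
eef_pos: [0.6283, -0.0611, 0.2744]
eef_rot: [-1.363, -2.107, -0.497]
wrist_force: [3.0, -2.6, 3.8]
width: 0.61
```

Emit:
drive_tool([
  [[-0.0003,0.0006,-0.0008],[0,0,0]],
])

```text
clock: 18.83
eef_pos: [0.628, -0.0605, 0.2735]
eef_rot: [-1.363, -2.107, -0.497]
wrist_force: [3.1, -2.7, 3.7]
width: 0.609
```

```bash
python3 st.py
```

```text
clock 18.8333 refill low end above core-low point mm 1.3 lateral in tool [-0.21 -0.22] F tool [-0.51  1.65 -5.23] M [-0.36 -0.8  -0.07]
dp [0.0001 0.0002 0.0001] dr [-0.0011 -0.0005  0.0002] minrows 0.0
```

Emit:
drive_tool([
  [[-0.0001,0.0003,-0.0004],[0,0,0]],
  [[-0.0001,0.0003,-0.0004],[0,0,0]],
])

```text
clock: 19.0
eef_pos: [0.6278, -0.0599, 0.2728]
eef_rot: [-1.363, -2.107, -0.497]
wrist_force: [2.9, -2.6, 4.4]
width: 0.602
```

Emit:
drive_tool([
  [[-0.0001,0.0003,-0.0004],[0,0,0]],
])

```text
clock: 19.08
eef_pos: [0.6277, -0.0597, 0.2724]
eef_rot: [-1.363, -2.107, -0.497]
wrist_force: [3.6, -2.9, 4.3]
width: 0.602
```

Emit:
drive_tool([
  [[-0.0001,0.0003,-0.0004],[0,0,0]],
])

```text
clock: 19.17
eef_pos: [0.6276, -0.0593, 0.272]
eef_rot: [-1.363, -2.107, -0.497]
wrist_force: [2.9, -2.6, 3.4]
width: 0.606
```

```bash
python3 st.py
```

```text
clock 19.1667 refill low end above core-low point mm -0.7 lateral in tool [-0.27 -0.11] F tool [-0.55  1.58 -4.95] M [-0.33 -0.83  0.03]
dp [0.     0.0002 0.0002] dr [-0.0011 -0.0006  0.0001] minrows 0.0
```

Emit:
drive_tool([
  [[-0.0001,0.0003,-0.0004],[0,0,0]],
])

```text
clock: 19.25
eef_pos: [0.6275, -0.0591, 0.2716]
eef_rot: [-1.363, -2.107, -0.497]
wrist_force: [4.0, -3.1, 4.3]
width: 0.606
```

Emit:
drive_tool([
  [[-0.0002,0.0003,-0.0004],[0,0,0]],
])

```text
clock: 19.33
eef_pos: [0.6273, -0.0588, 0.2711]
eef_rot: [-1.363, -2.107, -0.497]
wrist_force: [3.2, -2.8, 4.1]
width: 0.606
```

Emit:
drive_tool([
  [[-0.0001,0.0003,-0.0004],[0,0,0]],
])

```text
clock: 19.42
eef_pos: [0.6271, -0.0584, 0.2708]
eef_rot: [-1.363, -2.107, -0.497]
wrist_force: [3.3, -2.6, 3.4]
width: 0.603
```

Emit:
drive_tool([
  [[-0.0001,0.0003,-0.0004],[0,0,0]],
])

```text
clock: 19.5
eef_pos: [0.627, -0.0581, 0.2704]
eef_rot: [-1.363, -2.107, -0.497]
wrist_force: [3.5, -2.9, 3.7]
width: 0.602
```

Emit:
drive_tool([
  [[-0.0002,0.0003,-0.0004],[0,0,0]],
])

```text
clock: 19.58
eef_pos: [0.6269, -0.0578, 0.27]
eef_rot: [-1.363, -2.107, -0.497]
wrist_force: [2.9, -3.5, 4.4]
width: 0.603
```

Emit:
drive_tool([
  [[-0.0001,0.0003,-0.0004],[0,0,0]],
])

```text
clock: 19.67
eef_pos: [0.6268, -0.0575, 0.2696]
eef_rot: [-1.363, -2.107, -0.497]
wrist_force: [3.5, -4.2, 3.3]
width: 0.606
```

Emit:
drive_tool([
  [[-0.0001,0.0003,-0.0004],[0,0,0]],
])

```text
clock: 19.75
eef_pos: [0.6267, -0.0573, 0.2691]
eef_rot: [-1.363, -2.107, -0.497]
wrist_force: [3.1, -3.8, 3.5]
width: 0.604
```

Emit:
drive_tool([
  [[-0.0002,0.0003,-0.0004],[0,0,0]],
])

```text
clock: 19.83
eef_pos: [0.6265, -0.0569, 0.2688]
eef_rot: [-1.363, -2.107, -0.497]
wrist_force: [3.6, -2.9, 2.8]
width: 0.609
```

Emit:
drive_tool([
  [[-0.0001,0.0003,-0.0004],[0,0,0]],
])

```text
clock: 19.92
eef_pos: [0.6264, -0.0566, 0.2684]
eef_rot: [-1.363, -2.107, -0.497]
wrist_force: [3.9, -3.1, 3.0]
width: 0.607
```

```bash
python3 st.py
```

```text
clock 19.9167 refill low end above core-low point mm -5.4 lateral in tool [-0.33 -0.1 ] F tool [-1.5   2.28 -5.17] M [-0.39 -0.88  0.01]
dp [-0.      0.0003  0.0002] dr [-0.0011 -0.0006  0.0001] minrows 0.0
```

Emit:
drive_tool([
  [[-0.0001,0.0003,-0.0004],[0,0,0]],
])

```text
clock: 20.0
eef_pos: [0.6263, -0.0564, 0.2679]
eef_rot: [-1.363, -2.107, -0.497]
wrist_force: [2.8, -2.7, 3.6]
width: 0.604
```

Emit:
drive_tool([
  [[-0.0002,0.0003,-0.0004],[0,0,0]],
])

```text
clock: 20.08
eef_pos: [0.6261, -0.056, 0.2676]
eef_rot: [-1.363, -2.107, -0.497]
wrist_force: [3.0, -2.3, 3.6]
width: 0.601
```

Emit:
drive_tool([
  [[-0.0001,0.0003,-0.0004],[0,0,0]],
])

```text
clock: 20.17
eef_pos: [0.626, -0.0557, 0.2672]
eef_rot: [-1.363, -2.107, -0.497]
wrist_force: [3.7, -3.8, 3.7]
width: 0.602
```

Emit:
drive_tool([
  [[-0.0001,0.0003,-0.0004],[0,0,0]],
])

```text
clock: 20.25
eef_pos: [0.6259, -0.0555, 0.2668]
eef_rot: [-1.363, -2.107, -0.497]
wrist_force: [3.2, -3.5, 6.3]
width: 0.602
```

Emit:
drive_tool([
  [[-0.0002,0.0003,-0.0004],[0,0,0]],
])

```text
clock: 20.33
eef_pos: [0.6257, -0.0553, 0.2665]
eef_rot: [-1.363, -2.107, -0.497]
wrist_force: [3.5, -6.5, 8.5]
width: 0.605
```

Emit:
drive_tool([
  [[-0.0001,0.0003,-0.0004],[0,0,0]],
])

```text
clock: 20.42
eef_pos: [0.6256, -0.0552, 0.2663]
eef_rot: [-1.363, -2.107, -0.497]
wrist_force: [3.8, -7.8, 11.3]
width: 0.605
```

The push has risen sharply to about 14 N, well above the ~5.5 N drag, so the roll is on the shoulder. Settling and reading again.

Emit:
drive_tool([
  [[0,0,0],[0,0,0]],
  [[0,0,0],[0,0,0]],
])

```text
clock: 20.58
eef_pos: [0.6256, -0.0553, 0.2664]
eef_rot: [-1.363, -2.107, -0.497]
wrist_force: [3.5, -6.4, 10.0]
width: 0.607
```

```bash
python3 st.py
```

```text
clock 20.5833 refill low end above core-low point mm -7.9 lateral in tool [-0.42 -0.21] F tool [  0.9    0.59 -12.33] M [ 0.11 -0.66 -0.02]
dp [0.0001 0.0004 0.0003] dr [-0.0006 -0.0001  0.0004] minrows 0.0
```

Emit:
drive_tool([
  [[0,0,0],[0,0,0]],
  [[0,0,0],[0,0,0]],
  [[0,0,0],[0,0,0]],
  [[0,0,0],[0,0,0]],
  [[0,0,0],[0,0,0]],
], fingers=0.085)

```text
clock: 21.0
eef_pos: [0.6255, -0.0547, 0.2658]
eef_rot: [-1.362, -2.107, -0.496]
wrist_force: [-0.1, -0.6, 0.2]
width: 0.993
```

Emit:
drive_tool([
  [[0.0026,-0.0058,0.0076],[0,0,0]],
  [[0.0052,-0.0117,0.0153],[0,0,0]],
  [[0.0052,-0.0117,0.0153],[0,0,0]],
  [[0.0052,-0.0117,0.0153],[0,0,0]],
  [[0.0052,-0.0117,0.0153],[0,0,0]],
])

```text
clock: 21.42
eef_pos: [0.6491, -0.108, 0.3355]
eef_rot: [-1.363, -2.107, -0.496]
wrist_force: [-0.7, 0.5, -0.8]
width: 0.995
```

Emit:
drive_tool([
  [[0,-0.005,0.02],[-0.08,-0.036,0]],
  [[-0.005,0.02,0.01],[-0.11,-0.049,0]],
  [[-0.005,0.03,0.01],[-0.11,-0.049,0]],
  [[-0.005,0.035,0.01],[-0.11,-0.049,0]],
  [[-0.005,0.035,0.01],[-0.11,-0.049,0]],
])

```text
clock: 21.83
eef_pos: [0.6284, 0.0082, 0.3957]
eef_rot: [-1.65, -2.548, -0.104]
wrist_force: [1.4, -0.0, -0.2]
width: 0.994
```

Emit:
drive_tool([
  [[-0.008,0.035,0],[-0.11,-0.049,0]],
  [[-0.008,0.03,0],[0,0,0]],
  [[0,0,0],[0,0,0]],
  [[0,0,0],[0,0,0]],
])

```text
clock: 22.17
eef_pos: [0.6126, 0.0742, 0.3949]
eef_rot: [-1.697, -2.631, -0.007]
wrist_force: [-0.1, -1.6, -0.4]
width: 0.993
```

```bash
python3 - <<'E'
from rig import ctrl
from h import *
s=ctrl.sense(); print(s["clock"],s["eef_pos"],s["eef_rot"],s["wrist_force"],s["joint_vel"].round(2))
p=ctrl.camera_params("wrist");im=ctrl.snapshot("wrist");ps=ctrl.camera_params("side");si=ctrl.snapshot("side");pc=ctrl.camera_params("scene");ci=ctrl.snapshot("scene")
pickle.dump([(p,im),(ps,si),(pc,ci),s],open("w8.pkl","wb"))
a=az(np.radians(24.22)); low=np.array([.5803,.046,.1348])-.05*a
print(proj(p,low),proj(ps,low),proj(pc,low))
u,v=proj(p,low+.04*a)[0].astype(int); u=np.clip(u,100,460);v=np.clip(v,100,320)
A=cv2.resize(im[v-100:v+100,u-100:u+100],(530,530),interpolation=cv2.INTER_CUBIC); B=cv2.resize(si[130:230,240:340],(265,265),interpolation=cv2.INTER_CUBIC); C=cv2.resize(ci[180:280,270:370],(265,265),interpolation=cv2.INTER_CUBIC)
cv2.imwrite("pics/w8.png",np.hstack([A,np.vstack([B,C])])[...,::-1])
E
```

```text
22.1667 [0.61264049 0.07422606 0.39491989] [-1.69677257 -2.63096766 -0.0068301 ] [-0.07935125 -1.62512925 -0.41677624] [ 0.06  0.01  0.02 -0.02  0.01  0.01  0.01]
[[232.51656053 179.36451428]] [[293.60945431 187.87751653]] [[316.78553052 220.4979104 ]]
```

View pics/w8.png

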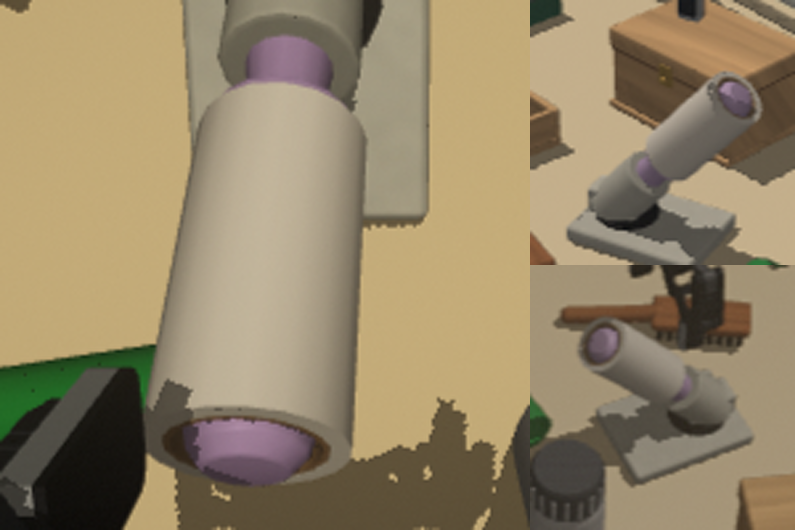

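```bash
python3 - <<'E'
from h import *
V=pickle.load(open("w8.pkl","rb"))
a=az(np.radians(24.22)); low=np.array([.5803,.046,.1348])-.05*a
for vs in (V[:3],V[:1],V[1:3]):
    x,r=fit(vs,[*(low+.042*a),.4227],lambda x:az(x[3]),.026,.1,ws=(4,3,2)); d=x[:3]-.05*a-low; print(x.round(4),r,"low end along",(a@d*1e3).round(1),"lat",(d-a*(a@d)).round(4))
# model overlays: tip disc for 0 gap: drum tip at roll low+0.107 ; blunt face radius guess
p,im=V[0]; x,_=fit(V[:1],[*(low+.042*a),.4227],lambda x:az(x[3]),.026,.1,ws=(4,3,2)); ax=az(x[3]); L=x[:3]-.05*ax
for g in (0,.003): print("gap",g,"tip centre px",proj(p,L+(.107-g)*ax).round(2))
e=cv2.resize(im,None,fx=4,fy=4,interpolation=cv2.INTER_CUBIC)
for g,col in ((0,(255,0,0)),(.003,(0,0,255))):
    for h_,rr in ((.107,.010),(.094,.017)):
        q=proj(p,cyl(L+(h_-g)*ax,ax,rr,1e-6)[:120]); cv2.polylines(e,[((q+.5)*4).round().astype(int)],True,col,1)
u,v=(proj(p,L+.1*ax)[0]*4).astype(int); cv2.imwrite("pics/w9.png",cv2.resize(e[v-130:v+130,u-170:u+170],None,fx=2,fy=2)[...,::-1])
E
```

```text
[0.5782 0.0506 0.1304 0.4146] [(68, np.float64(0.41), np.float64(0.29)), (49, np.float64(0.58), np.float64(0.47)), (53, np.float64(0.67), np.float64(0.51))] low end along -6.6 lat [-0.0003  0.0007  0.0007]
[0.5782 0.0506 0.1307 0.4159] [(67, np.float64(0.42), np.float64(0.3))] low end along -6.4 lat [-0.0004  0.0008  0.0008]
[0.5816 0.0531 0.1303 0.4469] [(42, np.float64(0.29), np.float64(0.13)), (51, np.float64(0.26), np.float64(0.2))] low end along -7.3 lat [0.0032 0.0029 0.0011]
gap 0 tip centre px [[218.56 299.41]]
gap 0.003 tip centre px [[219.09 294.86]]
```

View pics/w9.png

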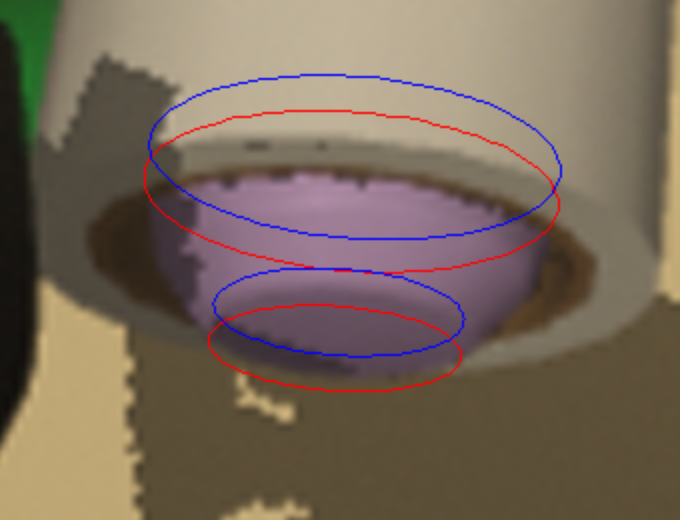

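The tip sits 0 to 1.5 mm short of the zero-gap model. That is within error, but opening the pads may have drawn the roll back slightly. I'll test this with a gentle push on the roll's end by nearly closed fingertips, which involves no grip and no release.

```bash
python3 - <<'E'
from rig import ctrl
from h import *
s=ctrl.sense(); a=az(np.radians(24.22)); low=np.array([.5803,.046,.1348])-.05*a
seat=low+(.230-.0079)*a
dp,dr=go(s,seat+.09*a,tgt(a,[.91,.41,0])); print(seat, s["eef_pos"], dp/7,dr/7)
E
```

```text
dp [ 0.0361 -0.1786 -0.0591] dr [0.6283 0.279  0.0014] minrows 5.5
[ 0.62568244 -0.05488631  0.26663625] [0.61327218 0.07096677 0.39466136] [ 0.0051633  -0.02551596 -0.00844016] [0.08975205 0.03985185 0.0001934 ]
```

Emit:
drive_tool([
  [[0.0052,-0.0255,0.005],[0.0898,0.0399,0.0002]],
  [[0.0052,-0.0255,0],[0.0898,0.0399,0.0002]],
  [[0.0052,-0.0255,0],[0.0898,0.0399,0.0002]],
  [[0.0052,-0.0255,-0.004],[0.0898,0.0399,0.0002]],
  [[0.0052,-0.0255,-0.02],[0.0898,0.0399,0.0002]],
], fingers=0.042)

```text
clock: 22.73
eef_pos: [0.6394, -0.0585, 0.3782]
eef_rot: [-1.464, -2.263, -0.384]
wrist_force: [0.5, 0.2, 0.1]
width: 0.491
```

Emit:
drive_tool([
  [[0.0052,-0.0255,-0.02],[0.0898,0.0399,0.0002]],
  [[0.0052,-0.0255,-0.02],[0.0898,0.0399,0.0002]],
  [[0,0,0],[0,0,0]],
  [[0,0,0],[0,0,0]],
  [[0,0,0],[0,0,0]],
])

```text
clock: 23.15
eef_pos: [0.6495, -0.1069, 0.3359]
eef_rot: [-1.363, -2.109, -0.498]
wrist_force: [0.4, 0.6, 0.7]
width: 0.49
```

```bash
python3 st.py
```

```text
clock 23.15 refill low end above core-low point mm 81.9 lateral in tool [0.74 0.34] F tool [ 0.74  0.58 -0.33] M [-0.06 -0.69  0.01]
dp [-0.0001 -0.0007 -0.0005] dr [-0.0009  0.0014  0.0001] minrows 0.0
```

Emit:
drive_tool([
  [[-0.0022,0.004,-0.0066],[0,0,0]],
  [[-0.0021,0.0047,-0.0061],[0,0,0]],
  [[-0.0021,0.0047,-0.0061],[0,0,0]],
  [[-0.0021,0.0047,-0.0061],[0,0,0]],
  [[-0.0013,0.0029,-0.0038],[0,0,0]],
])

```text
clock: 23.57
eef_pos: [0.6393, -0.0841, 0.3064]
eef_rot: [-1.36, -2.109, -0.497]
wrist_force: [0.1, 0.5, -0.6]
width: 0.491
```

Emit:
drive_tool([
  [[-0.0003,0.0006,-0.0008],[0,0,0]],
  [[0,0,0],[0,0,0]],
])

```text
clock: 23.73
eef_pos: [0.6393, -0.0844, 0.3062]
eef_rot: [-1.361, -2.109, -0.497]
wrist_force: [0.7, -0.2, -0.1]
width: 0.491
```

```bash
python3 st.py
```

```text
clock 23.7333 refill low end above core-low point mm 43.3 lateral in tool [0.47 0.32] F tool [-0.44  0.53 -0.25] M [ 0.03 -0.72 -0.04]
dp [-0.0001 -0.0005 -0.0003] dr [-0.0011  0.0005 -0.0014] minrows 0.0
```

Emit:
drive_tool([
  [[-0.0003,0.0006,-0.0008],[0,0,0]],
  [[-0.0003,0.0006,-0.0008],[0,0,0]],
])

```text
clock: 23.9
eef_pos: [0.6388, -0.0838, 0.3049]
eef_rot: [-1.362, -2.109, -0.498]
wrist_force: [-0.2, 0.2, 0.6]
width: 0.492
```

Emit:
drive_tool([
  [[-0.0002,0.0003,-0.0004],[0,0,0]],
  [[-0.0001,0.0003,-0.0004],[0,0,0]],
])

```text
clock: 24.07
eef_pos: [0.6385, -0.0831, 0.3039]
eef_rot: [-1.362, -2.109, -0.498]
wrist_force: [0.4, 1.0, 0.1]
width: 0.493
```

Emit:
drive_tool([
  [[-0.0002,0.0003,-0.0004],[0,0,0]],
  [[-0.0001,0.0003,-0.0004],[0,0,0]],
])

```text
clock: 24.23
eef_pos: [0.6382, -0.0824, 0.3031]
eef_rot: [-1.362, -2.109, -0.498]
wrist_force: [-0.2, -0.2, 0.6]
width: 0.489
```

Emit:
drive_tool([
  [[-0.0002,0.0003,-0.0004],[0,0,0]],
  [[-0.0001,0.0003,-0.0004],[0,0,0]],
])

```text
clock: 24.4
eef_pos: [0.6379, -0.0818, 0.3023]
eef_rot: [-1.362, -2.109, -0.497]
wrist_force: [0.8, -0.2, 0.2]
width: 0.494
```

```bash
python3 st.py
```

```text
clock 24.4 refill low end above core-low point mm 38.4 lateral in tool [0.28 0.08] F tool [-0.28  0.67 -0.53] M [-0.01 -0.68 -0.01]
dp [ 0.     -0.0002 -0.0002] dr [-0.001   0.0008 -0.001 ] minrows 0.0
```

Emit:
drive_tool([
  [[-0.0002,0.0003,-0.0004],[0,0,0]],
  [[-0.0001,0.0003,-0.0004],[0,0,0]],
])

```text
clock: 24.57
eef_pos: [0.6376, -0.0811, 0.3014]
eef_rot: [-1.362, -2.109, -0.497]
wrist_force: [0.5, -0.5, -0.6]
width: 0.493
```

Emit:
drive_tool([
  [[-0.0002,0.0003,-0.0004],[0,0,0]],
  [[-0.0001,0.0003,-0.0004],[0,0,0]],
])

```text
clock: 24.73
eef_pos: [0.6373, -0.0805, 0.3006]
eef_rot: [-1.361, -2.109, -0.497]
wrist_force: [-0.2, 0.8, 0.3]
width: 0.49
```

Emit:
drive_tool([
  [[-0.0002,0.0003,-0.0004],[0,0,0]],
  [[-0.0001,0.0003,-0.0004],[0,0,0]],
])

```text
clock: 24.9
eef_pos: [0.6369, -0.0799, 0.2998]
eef_rot: [-1.361, -2.109, -0.497]
wrist_force: [-0.0, 0.0, -0.6]
width: 0.495
```

Emit:
drive_tool([
  [[-0.0002,0.0003,-0.0004],[0,0,0]],
  [[-0.0001,0.0003,-0.0004],[0,0,0]],
])

```text
clock: 25.07
eef_pos: [0.6368, -0.0795, 0.2992]
eef_rot: [-1.362, -2.109, -0.498]
wrist_force: [2.2, -2.8, 3.6]
width: 0.493
```

Emit:
drive_tool([
  [[-0.0002,0.0003,-0.0004],[0,0,0]],
  [[-0.0001,0.0003,-0.0004],[0,0,0]],
])

```text
clock: 25.23
eef_pos: [0.6366, -0.0791, 0.2987]
eef_rot: [-1.363, -2.11, -0.498]
wrist_force: [3.3, -6.6, 9.2]
width: 0.496
```

Emit:
drive_tool([
  [[-0.0002,0.0003,-0.0004],[0,0,0]],
  [[-0.0001,0.0003,-0.0004],[0,0,0]],
])

```text
clock: 25.4
eef_pos: [0.6364, -0.0789, 0.2983]
eef_rot: [-1.363, -2.11, -0.499]
wrist_force: [4.1, -9.5, 14.3]
width: 0.491
```

```bash
python3 st.py
```

```text
clock 25.4 refill low end above core-low point mm 33.3 lateral in tool [ 0.23 -0.08] F tool [  1.27  -0.09 -17.65] M [-0.02 -0.53 -0.01]
dp [ 0.0001 -0.0001 -0.0001] dr [-0.0001  0.0031  0.0002] minrows 0.0
```

The push rose straight away at about 10 N/mm to 17.6 N with no sliding plateau, so the roll is snug on the shoulder. Backing off.

Emit:
drive_tool([
  [[0.0008,-0.0018,0.0023],[0,0,0]],
  [[0.0026,-0.0058,0.0076],[0,0,0]],
  [[0.0052,-0.0117,0.0153],[0,0,0]],
  [[0.0052,-0.0117,0.0153],[0,0,0]],
  [[0.0052,-0.0117,0.0153],[0,0,0]],
])

```text
clock: 25.82
eef_pos: [0.6551, -0.1213, 0.3539]
eef_rot: [-1.361, -2.108, -0.497]
wrist_force: [1.0, -0.3, -0.9]
width: 0.493
```

Emit:
drive_tool([
  [[0,-0.005,0.03],[-0.08,-0.036,0]],
  [[-0.01,0,0.03],[-0.11,-0.049,0]],
  [[-0.02,0,0.01],[-0.11,-0.049,0]],
  [[-0.02,0,0.01],[-0.11,-0.049,0]],
  [[0,0,0],[0,0,0]],
])

```text
clock: 26.23
eef_pos: [0.6023, -0.1252, 0.4363]
eef_rot: [-1.59, -2.465, -0.193]
wrist_force: [-0.5, 0.7, 1.4]
width: 0.49
```

Emit:
drive_tool([
  [[0,0,0],[0,0,0]],
  [[0,0,0],[0,0,0]],
  [[0,0,0],[0,0,0]],
])

```text
clock: 26.48
eef_pos: [0.6056, -0.126, 0.4323]
eef_rot: [-1.586, -2.455, -0.199]
wrist_force: [0.1, 0.3, 0.3]
width: 0.491
```

```bash
python3 - <<'E'
from rig import ctrl
from h import *
s=ctrl.sense(); print(s["clock"],s["eef_pos"],s["wrist_force"].round(2),s["joint_vel"].round(2))
ps=ctrl.camera_params("side");si=ctrl.snapshot("side");pc=ctrl.camera_params("scene");ci=ctrl.snapshot("scene")
o=np.hstack([si,ci]); cv2.imwrite("pics/f.png",cv2.resize(o,None,fx=.71,fy=.71,interpolation=cv2.INTER_AREA)[...,::-1])
E
```

```text
26.4833 [ 0.60564164 -0.12603626  0.43232483] [0.13 0.27 0.34] [ 0.    0.    0.    0.    0.   -0.01  0.  ]
```

```bash
python3 - <<'E'
from rig import ctrl
from h import *
V=[(ctrl.camera_params(n),ctrl.snapshot(n)) for n in("side","scene")]
a=az(np.radians(24.22)); low=np.array([.5803,.046,.1348])-.05*a
x,r=fit(V,[*(low+.042*a),.4227],lambda x:az(x[3]),.026,.1,ws=(4,3,2)); d=x[:3]-.05*a-low; print("roll",x.round(4),r,"along",(a@d*1e3).round(1))
x,r=fit(V,[.4897,.355,.058],lambda x:np.array([0,0,1.]),.021,.1,ws=(5,3,2)); print("core",x.round(4),r)
print("done",ctrl.job_done())
E
```

```text
roll [0.5819 0.0543 0.1293 0.5011] [(46, np.float64(0.46), np.float64(0.23)), (58, np.float64(0.41), np.float64(0.27))] along -8.6
core [0.4903 0.3571 0.0588] [(56, np.float64(0.28), np.float64(0.24)), (44, np.float64(0.37), np.float64(0.21))]
the job is handed in; nothing more can be done
done None
```

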